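# Load the tempeh press and tighten it to the click

## Task

Lift the lid off the tempeh press, lay it on the dark cutting board and let go, then load every cut tempeh block on the counter into the press, each lying flat on its floor as it lies on the counter, none on top of another. With all of them in, turn the click wrench on the press's bolt clockwise, pushing the handle over and down, until the bolt is tight and the handle clearly trips (folds at its joint), and finish with the lid seated properly on the press again; leave the wrapped logs, jar and cup where they are.

Things in the scene. Friction and masses are not known exactly. Their poses are not given: they have to be found in the camera images.
- press: The press: an open-topped metal box fixed to the counter, 224 (x) x 214 (y) x 70 mm high outside, walls and floor 12 mm thick, so 200 x 190 mm inside and 58 mm deep. Origin: centre of its underside; x points away from the robot to the wall with the bolt, z up. Its position and yaw vary.
- lid: The press's loose wooden lid, 224 (x) x 214 (y) mm, 0.4 kg: origin at the centre of its underside. From there up: a locating panel 180 x 170 mm, 8 mm thick, that drops inside the box walls with 10 mm to spare all round; the board, 12 mm thick, that lies on the rim; the knob. Seated, its origin is 62 mm above the press's origin and lid and press axes agree (a half turn is as good). It starts seated on the press.
- lid_knob (a point): The grip point of the lid's knob: 46 mm above lid on the lid's own axes. The knob is an upright block 26 mm thick (along the lid's x), 60 mm long (along the lid's y), 40 mm high, standing on the middle of the board, from 20 to 60 mm above lid.
- board_top (a point): Centre of the top of the dark wooden cutting board, 250 x 250 mm, 10 mm thick, fixed to the counter on the robot's left: the lid's resting place. x, y along its edges. Its place and yaw vary.
- bolt (a joint): Turn of the bolt in the press's far wall (horizontal axis, along the press's x), rad, growing clockwise as seen from the far side looking back at the robot, that is, as the handle end goes over to the press's +y and down. At 0 the wrench points 80 degrees above level towards +y; it starts at 0 to 0.35; it comes up tight at 0.785 (35 degrees above level). Until then it turns against a steady 0.8 N m and stays where it is left.
- click (a joint): Fold of the wrench's breakaway joint, 35 mm along the wrench from the bolt axis, rad: 0 straight. It stays straight until the bolt is tight and the moment at the joint passes 1.8 N m (about 16 N across the grip); then the handle folds on in the same direction, up to 0.35, and stays folded. Over 0.15 counts as tripped.
- handle (a point): Middle of the wrench's grip, 150 mm from the bolt axis along the straight wrench (115 mm from the breakaway joint). The grip is a black square bar, 22 x 22 x 80 mm; its end is 35 mm beyond. The wrench moves in a vertical plane 32 mm beyond the press's far wall. Pinch it from above across its 22 mm (along the press's x) or push it down. Height before tightening 0.19 to 0.22 m, tripped about 0.11 m.
- bolt_axis (a point): The bolt's axis where the wrench turns on it: 144 mm along the press's x, -70 mm along its y, 70 mm above its origin; axes as the press.
- block1 (a point): Centre of a cut block of tempeh (pale pressed beans with a green leaf band round the middle): 55 (x) x 85 (y) x 45 (z) mm, firm, 0.2 kg. It starts lying flat on the counter on the robot's right. Three or four such blocks are there; an absent one gives None.
- block2 (a point): Centre of a cut block of tempeh (pale pressed beans with a green leaf band round the middle): 55 (x) x 85 (y) x 45 (z) mm, firm, 0.2 kg. It starts lying flat on the counter on the robot's right. Three or four such blocks are there; an absent one gives None.
- block3 (a point): Centre of a cut block of tempeh (pale pressed beans with a green leaf band round the middle): 55 (x) x 85 (y) x 45 (z) mm, firm, 0.2 kg. It starts lying flat on the counter on the robot's right. Three or four such blocks are there; an absent one gives None.
- block4 (a point): Centre of a cut block of tempeh (pale pressed beans with a green leaf band round the middle): 55 (x) x 85 (y) x 45 (z) mm, firm, 0.2 kg. It starts lying flat on the counter on the robot's right. Three or four such blocks are there; an absent one gives None.
- leaf_log: Bystander to leave alone: the leaf-wrapped log, 75 x 200 x 75 mm, lying to the far right. Origin: centre of its underside.
- leaf_log2: Bystander to leave alone: the leaf-wrapped log, 70 x 180 x 70 mm, lying to the far left. Origin: centre of its underside.
- jar: Bystander to leave alone: a clear jar with a screw cap, 72 mm across, 100 mm tall, between board and press, farther away. Origin: centre of its underside.
- cup: Bystander to leave alone: a steel cup, 70 mm across, 80 mm tall, beyond the press on the far side. Origin: centre of its underside.
Not all that is in view belongs to the job. What is shaped like the part that bears block2 but purple or red is not meant.

How it is judged:
By the outcome, as a careful person would: the job done as asked, in the order asked, and still so for the second after the job is handed in, with the robot touching nothing.
Of blk1, blk2, blk3, blk4 only 3 to 4 are there at a start; the rules pass over those that are not, and their reading is None.
At some moment in a run one of blk1, blk2, blk3, blk4 may be knocked a few centimetres aside while the robot is not near it.
It also fails if it takes over 210 s, if anything falls off the work surface, if the arm or the gripper's body presses on something with over 40 N, if the wrist force passes 120 N, or if a joint passes its speed limit or range.

## Robot

A 6-joint arm with a two-finger parallel gripper is mounted at the origin on the work surface. World frame = base frame: x ahead of the robot, y to its left, z up, the work surface at z = 0. Lengths are in mm, angles in rad, forces in N, time in s.
With the tool pointing down it reaches from about 325 to 750 mm from the base axis. Payload 7.6 kg.
Tool frame: the origin (TCP) lies midway between the tips of the shut fingers; the grasp point (between the pads) lies 19 mm behind it; z points along the fingers, x is the direction in which the jaws open and shut, and the axes are right-handed (so a half turn about z gives the same grasp; the last joint's range is limited). The gripper opens to 85 mm and grips with 20 to 120 N. Pads are 22 mm wide; open, the fingers measure 114 mm over their backs; the gripper's body (76 mm by 85 mm) begins 54 mm behind the grasp point. The pads swing forward as they close: fully open they stand 13 mm farther back than shut.
Start: joints at [-1.216, 0.052, 1.401, -0, 1.689, -0.07], TCP at [216.399, -478.348, 231.323] pointing down, gripper open.
Joint ranges: [-2.9, 2.9], [-0.91, 2.17], [0.12, 2.37], [-1.06, 4.2], [0.26, 2.73], [-2.93, 2.93]. Speed limits (rad/s): [2.57, 2.57, 3.01, 3.14, 3.14, 3.14].

## Interface

Orientations are given as a 3x3 rotation matrix whose columns are the frame's x, y, z axes.
In Python, from workcell import sense, camera, ticket gives the robot as it stands. The module is installed in compiled form; this text tells all that it offers.
- The arm moves only by the tool apply_moves, never from a script. Its argument "plan" is a list that holds one entry, the list of rows, each a list of 7 numbers: the turn, a rotation vector about the tool's x, y, z in units of 5 degrees (1.0 is 5 degrees), then the shift along the tool's x, y, z in units of 25 mm (1.0 is 25 mm), then the opening, from -1 (shut) to 1 (fully open). In form: [[[rx, ry, rz, x, y, z, jaw], ...]]. A call has exactly 8 rows; each row shifts and turns the commanded pose from where the row before left it, along the tool's axes as they then stand; what a row does not reach is not made up. A row lasts 1/12 s, in which the tool goes at most 41.7 mm and 7.16 degrees, less where a joint would pass 70% of its speed; a pose out of reach is approached as far as the arm can. A call is refused whole if a number of a shift passes 1 or a number of a turn 1, either way. A call with a gripper value outside its range is refused whole. The fingers move at their own pace and stop on an object; "grip_force" is the grip in N (left out, the last holds). Time passes only in rows, so rows that do not move let the fingers close, or fill a call up. It gives the time, the measured TCP pose, the force and the opening at its end, in the units of the state.
- sense(): the state, without advancing time (a new reading comes with each control period).
- camera(name): name is "side" or "top" or "wrist"; returns a dict with "img" (384x512x3 uint8, red, green, blue), "fx", "fy", "cx", "cy" (pixels), "xyz" and "orientation" of the camera in the world; the wrist camera has in their place "hand_eye" (4x4, takes a point from camera to tool coordinates, whose origin is the TCP and whose axes are the tool frame's). Camera axes: x right, y up, looking along -z (the intrinsics and any distortion apply to the point x, -y, -z); pixel columns grow to the right and rows downward; lengths in mm; the calibration is good to about 2 mm. A picture is of the moment at which its call begins: read the wrist's pose just before it. There is no depth.
- ticket.sign_off(): hands the job in, once; it reports no verdict.
The state is a dict: "time": time; "qpos": joint angles; "qvel": joint speeds; "joint_torque": joint torques, N m; "tcp_pos": TCP position; "tcp_rot": TCP orientation; "wrist_force": force on the tool from outside, world axes, zero at the start; "torque": the same for the moment, N m; "grip_width": finger opening in mm.
Only numpy, scipy, OpenCV 4.12 (cv2) and the standard library are available. Lean on these libraries where they do the work, as an engineer would, in place of code of your own. Each camera call takes 0.05 s, during which the arm holds its last target.

## Working session

There is one attempt and no reset: what is moved stays moved. The work goes in short steps, Python scripts to look and compute and a tool call to move; the robot and the scene stay as the last step left them, time stands still between calls to the robot, and variables do not carry over. Pictures are saved under pics/ and viewed, and the job is handed in when it is done.

Besides the shell and the picture viewer there is one more tool, called after "Emit:" by a JSON object that holds its "op" and its "data". apply_moves: Moves the arm, as the interface text tells. Its arguments: {"type":"object","properties":{"plan":{"type":"array"},"grip_force":{"type":"number"}},"required":["plan"]}

```bash
mkdir -p pics; ls; cat > h.py <<'E'
import numpy as np, cv2
from workcell import sense, camera, ticket
def snap(name,fn):
    c=camera(name); cv2.imwrite('pics/'+fn,c['img'][:,:,::-1]); return c
E
python3 - <<'E'
from h import *
s=sense()
print({k:np.round(v,3).tolist() for k,v in s.items()})
for n in ['side','top','wrist']:
    c=snap(n,n+'0.png'); print(n,{k:np.round(v,3).tolist() for k,v in c.items() if k!='img'})
E
```

```text
pics
{'time': 0.0, 'qpos': [-1.216, 0.053, 1.402, -0.0, 1.689, -0.07], 'qvel': [-0.001, 0.002, -0.002, 0.0, 0.0, 0.003], 'joint_torque': [0.0, -38.167, -36.019, -0.0, 0.006, 0.0], 'tcp_pos': [216.277, -478.038, 230.466], 'tcp_rot': [[0.412, -0.911, -0.001], [-0.911, -0.412, 0.001], [-0.002, -0.0, -1.0]], 'wrist_force': [-0.097, -0.184, 1.006], 'torque': [-0.028, -0.007, -0.02], 'grip_width': 85.409}
side {'fx': 347.927, 'fy': 347.927, 'cx': 258.999, 'cy': 187.102, 'xyz': [-89.815, 710.455, 716.665], 'orientation': [[-0.755, 0.363, -0.546], [-0.655, -0.388, 0.648], [0.023, 0.847, 0.531]]}
top {'fx': 382.478, 'fy': 382.478, 'cx': 261.772, 'cy': 193.226, 'xyz': [440.769, 2.664, 1420.367], 'orientation': [[0.022, 0.999, -0.049], [-1.0, 0.021, -0.004], [-0.003, 0.049, 0.999]]}
wrist {'fx': 281.428, 'fy': 281.428, 'cx': 259.737, 'cy': 190.549, 'hand_eye': [[1.0, -0.001, -0.0, -1.359], [-0.001, -0.953, -0.302, -77.048], [-0.0, 0.302, -0.953, -142.618], [0.0, 0.0, 0.0, 1.0]]}
```

View pics/top0.png

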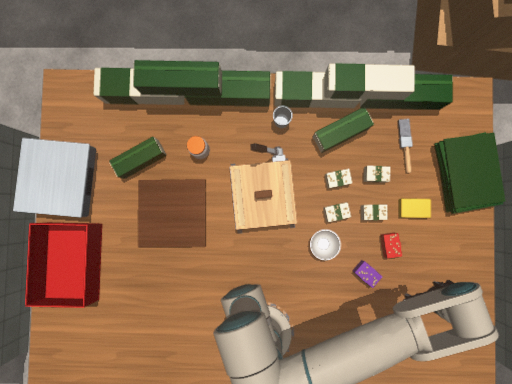

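View pics/side0.png

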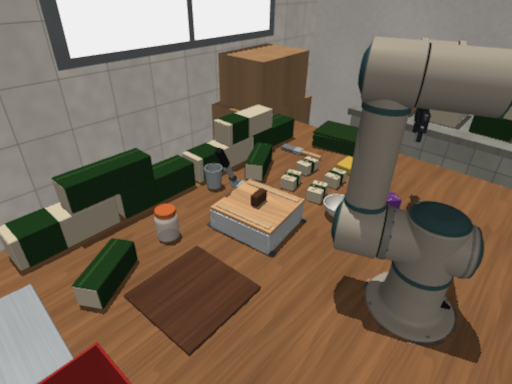

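View pics/wrist0.png

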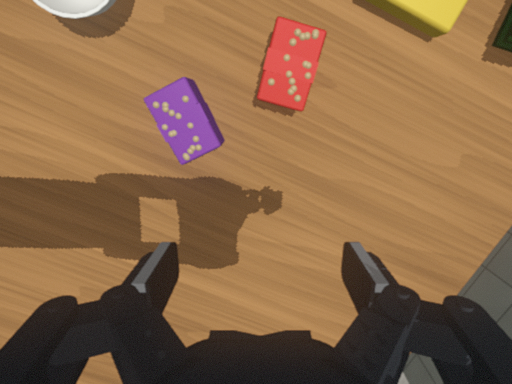

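The top view shows four pale blocks with green bands at about (339,179), (378,174), (338,213) and (375,213). The purple block at (368,274), the red one at (392,246) and the yellow sponge at (415,209) are decoys. The lid knob is at (263,195), the wrench at about (265,150) and the board at (172,213). I'll enlarge the view to measure.

```bash
cat >> h.py <<'E'
def crop(img,r,f,fn):
    x0,y0,x1,y1=r
    cv2.imwrite('pics/'+fn,cv2.resize(img[y0:y1,x0:x1,::-1],None,fx=f,fy=f,interpolation=cv2.INTER_CUBIC))
def ray(c,uv,s=None):
    u,v=uv
    d=np.array([(u-c['cx'])/c['fx'],-(v-c['cy'])/c['fy'],-1.])
    if 'hand_eye' in c:
        H=np.array(c['hand_eye']); R=np.array(s['tcp_rot']); p=np.array(s['tcp_pos'])
        return p+R@H[:3,3], R@H[:3,:3]@d
    return np.array(c['xyz']), np.array(c['orientation'])@d
def atz(c,uv,z,s=None):
    o,d=ray(c,uv,s); return o+d*(z-o[2])/d[2]
def proj(c,P,s=None):
    P=np.array(P,float)
    if 'hand_eye' in c:
        H=np.array(c['hand_eye']); q=np.array(s['tcp_rot']).T@(P-np.array(s['tcp_pos'])); q=H[:3,:3].T@(q-H[:3,3])
    else: q=np.array(c['orientation']).T@(P-np.array(c['xyz']))
    return np.array([c['cx']+c['fx']*q[0]/-q[2], c['cy']-c['fy']*q[1]/-q[2]])
E
python3 - <<'E'
from h import *
c=camera('top')
crop(c['img'],(215,130,315,240),6,'c1.png')
crop(c['img'],(310,150,430,260),6,'c2.png')
crop(c['img'],(120,165,220,265),6,'c3.png')
E
```

```text
(no output)
```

View pics/c1.png

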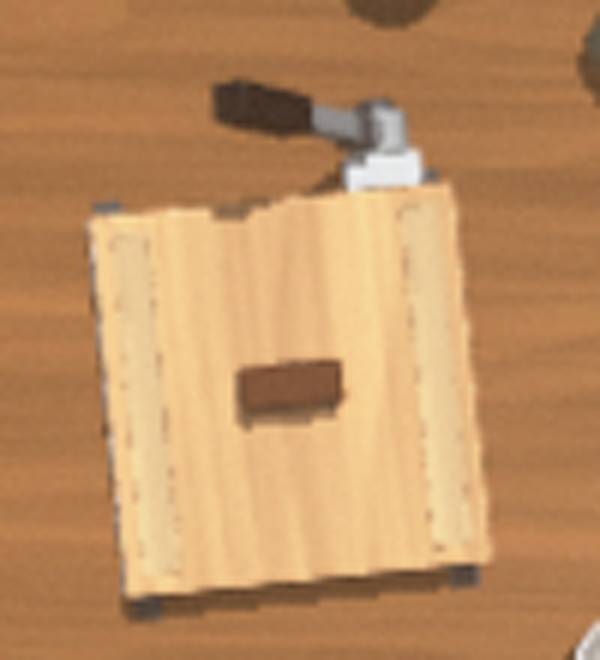

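View pics/c2.png

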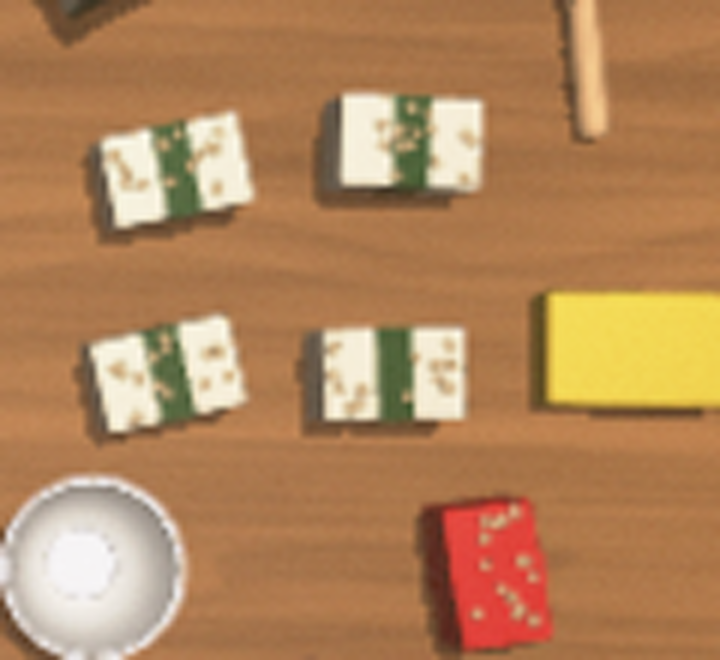

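View pics/c3.png

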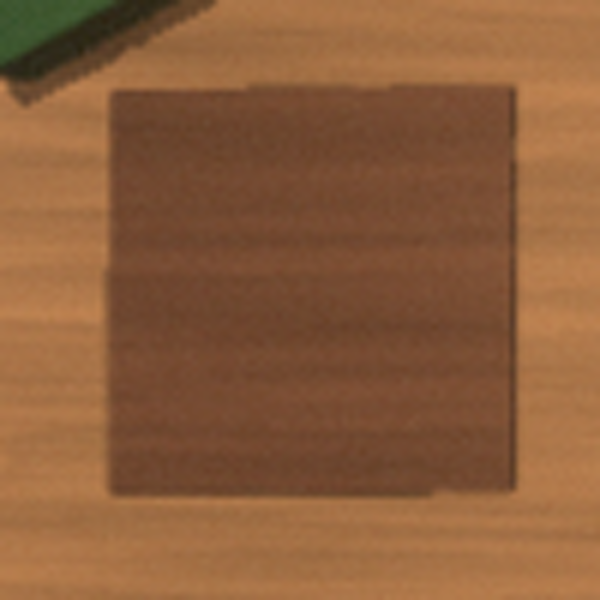

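```bash
python3 - <<'E'
from h import *
c=camera('top')
def m(nm,off,z,pts):
    P=np.array([atz(c,(off[0]+(u+.5)/6-.5,off[1]+(v+.5)/6-.5),z) for u,v in pts])[:,:2]
    ctr=P.mean(0); e=[np.linalg.norm(P[(i+1)%4]-P[i]).round(1) for i in range(4)]
    # direction of image-right edge (≈ -y) -> yaw of y axis
    d=-(P[1]-P[0]+P[2]-P[3]); yaw=np.arctan2(-d[0],d[1])
    print(nm,ctr.round(1),e,'yaw',round(np.degrees(yaw),1), 'r',np.hypot(*ctr).round())
m('lid',(215,130),82,[(90,215),(450,183),(490,563),(127,598)])
m('knob',(215,130),122,[(238,370),(340,360),(342,403),(243,413)])
o=(310,150)
m('b1',o,45,[(100,138),(236,111),(253,203),(117,230)])
m('b2',o,45,[(342,92),(483,98),(481,190),(339,188)])
m('b3',o,45,[(88,346),(227,315),(246,403),(108,434)])
m('b4',o,45,[(320,328),(465,326),(465,420),(322,421)])
m('board',(120,165),10,[(110,90),(513,86),(515,490),(112,495)])
print(sense()['time'])
# handle end
for uv in [(215,95),(262,108),(385,120)]:
  for z in (70,200,230): print(uv,z,atz(c,(215+uv[0]/6,130+uv[1]/6),z).round(0))
E
```

```text
lid [501.7   4.4] [np.float64(211.9), np.float64(223.3), np.float64(212.0), np.float64(224.8)] yaw 6.5 r 502.0
knob [501.4   3.5] [np.float64(58.1), np.float64(24.4), np.float64(56.3), np.float64(24.5)] yaw 6.9 r 501.0
b1 [ 568.6 -269. ] [np.float64(83.5), np.float64(56.3), np.float64(83.3), np.float64(56.3)] yaw 12.5 r 629.0
b2 [ 588.8 -409.8] [np.float64(84.8), np.float64(55.5), np.float64(85.2), np.float64(58.0)] yaw -0.4 r 717.0
b3 [ 446.  -264.9] [np.float64(85.4), np.float64(53.7), np.float64(84.7), np.float64(53.8)] yaw 13.8 r 519.0
b4 [ 449.4 -399.8] [np.float64(86.8), np.float64(56.2), np.float64(85.4), np.float64(55.6)] yaw 1.8 r 602.0
board [430.  338.7] [np.float64(248.7), np.float64(247.8), np.float64(246.6), np.float64(248.5)] yaw 1.9 r 547.0
0.25
(215, 95) 70 [674.  51.  70.]
(215, 95) 200 [652.  46. 200.]
(215, 95) 230 [647.  45. 230.]
(262, 108) 70 [667.  23.  70.]
(262, 108) 200 [645.  21. 200.]
(262, 108) 230 [640.  20. 230.]
(385, 120) 70 [662. -50.  70.]
(385, 120) 200 [640. -45. 200.]
(385, 120) 230 [635. -44. 230.]
```

The measured sizes agree with those given: lid 212×224, blocks about 85×55, board 248. I chose the four pale, banded blocks by the description, and the crop confirms them. Next is a helper that prints the remaining move in tool units.

```bash
cat >> h.py <<'E'
PC=np.array([501.5,4.0]); PY=np.radians(6.6)
def pw(x,y,z):  # press -> world
    c,s=np.cos(PY),np.sin(PY); return np.array([PC[0]+c*x-s*y,PC[1]+s*x+c*y,z])
def d(target,yawdeg,s=None):
    """units to go: rz first, then shift in the tool axes after that turn. yaw of tool x in world"""
    s=s or sense(); R=np.array(s['tcp_rot']); p=np.array(s['tcp_pos'])
    y=np.radians(yawdeg); Rt=np.array([[np.cos(y),np.sin(y),0],[np.sin(y),-np.cos(y),0],[0,0,-1.]])
    rv=cv2.Rodrigues(R.T@Rt)[0].ravel()
    sh=Rt.T@(np.array(target)-p)
    print('t',round(s['time'],2),'turn u',np.round(np.degrees(rv)/5,2),'shift u (after turn)',np.round(sh/25,2),'F',np.round(s['wrist_force'],1),'w',round(s['grip_width'],1))
E
python3 - <<'E'
from h import *
d([*PC,150],6.6)
E
```

```text
t 0.25 turn u [-1.000e-02  1.000e-02 -1.445e+01] shift u (after turn) [ 13.55 -17.85   3.24] F [ 0.3 -0.  -0.3] w 85.6
```

Emit:
{"op": "apply_moves", "data": {"plan": [[[0,0,-1,0,0,0.4,1],[0,0,-1,0,0,0.4,1],[0,0,-1,0,0,0.4,1],[0,0,-1,0,0,0,1],[0,0,-1,0,0,0,1],[0,0,-1,0,0,0,1],[0,0,-1,0,0,0,1],[0,0,-1,0,0,0,1]]], "grip_force": 60}}

```text
time: 0.92
tcp_pos: [216.4, -478.3, 201.1]
tcp_rot: [[0.903, -0.429, -0.0], [-0.429, -0.903, 0.0], [-0.0, -0.0, -1.0]]
wrist_force: [-0.2, -0.9, -0.3]
grip_width: 85.5
```

Emit:
{"op": "apply_moves", "data": {"plan": [[[0,0,-1,0,0,0,1],[0,0,-1,0,0,0,1],[0,0,-1,0,0,0,1],[0,0,-1,0,0,0,1],[0,0,-1,0,0,0,1],[0,0,-1,0,0,0,1],[0,0,-0.45,0,0,0,1],[0,0,0,0.6,-0.9,0,1]]]}}

```text
time: 1.58
tcp_pos: [227.3, -456.0, 200.7]
tcp_rot: [[0.993, 0.114, -0.001], [0.114, -0.993, -0.0], [-0.001, 0.0, -1.0]]
wrist_force: [0.6, 0.8, 0.3]
grip_width: 85.1
```

Emit:
{"op": "apply_moves", "data": {"plan": [[[0,0,0,0.7,-1,0,1],[0,0,0,0.7,-1,0,1],[0,0,0,0.7,-1,0,1],[0,0,0,0.7,-1,0,1],[0,0,0,0.7,-1,0,1],[0,0,0,0.7,-1,0,1],[0,0,0,0.7,-1,0,1],[0,0,0,0.7,-1,0,1]]]}}

```text
time: 2.25
tcp_pos: [345.2, -238.1, 201.3]
tcp_rot: [[0.993, 0.115, 0.0], [0.115, -0.993, -0.0], [0.0, 0.0, -1.0]]
wrist_force: [0.9, -0.0, -0.2]
grip_width: 85.5
```

Emit:
{"op": "apply_moves", "data": {"plan": [[[0,0,0,0.7,-1,0,1],[0,0,0,0.7,-1,0,1],[0,0,0,0.7,-1,0,1],[0,0,0,0.7,-1,0,1],[0,0,0,0.7,-1,0,1],[0,0,0,0.7,-1,0,1],[0,0,0,0.7,-1,0,1],[0,0,0,0.7,-1,0,1]]]}}

```text
time: 2.92
tcp_pos: [461.4, -23.2, 201.3]
tcp_rot: [[0.993, 0.115, 0.0], [0.115, -0.993, -0.0], [0.0, 0.0, -1.0]]
wrist_force: [0.2, -0.0, -0.0]
grip_width: 85.5
```

```bash
python3 - <<'E'
from h import *
d([*PC,89],6.6)
c=snap('wrist','w1.png')
E
```

```text
t 2.92 turn u [ 0. -0. -0.] shift u (after turn) [ 1.72 -0.9   4.49] F [ 0.2 -0.  -0. ] w 85.5
```

View pics/w1.png

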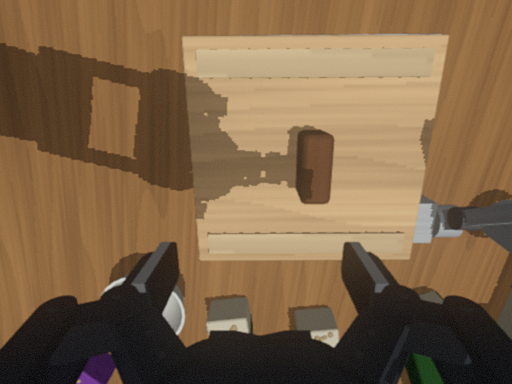

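The lid and knob are clear in the wrist view. The knob's top runs from about (305,130) to (330,203), and the lid corners are at (183,38), (447,36), (410,260) and (200,261).

```bash
python3 - <<'E'
from h import *
s=sense(); c=camera('wrist')
P=np.array([atz(c,p,82,s) for p in [(183,38),(447,36),(410,260),(200,261)]])[:,:2]
print(P.round(1),P.mean(0)); e=P[1]-P[0]+P[2]-P[3]; print(np.degrees(np.arctan2(e[1],e[0])),[np.linalg.norm(P[(i+1)%4]-P[i]).round(1) for i in range(4)])
E
```

```text
[[ 383.7  101. ]
 [ 601.8  128.7]
 [ 630.1  -81.4]
 [ 409.5 -108.9]] [506.25787356   9.84857075]
7.158093256492872 [np.float64(219.9), np.float64(212.0), np.float64(222.3), np.float64(211.4)]
```

Emit:
{"op": "apply_moves", "data": {"plan": [[[0,0,0,0.9,-0.5,0,1],[0,0,0,0.82,-0.4,0.2,1],[0,0,0,0,0,0.8,1],[0,0,0,0,0,0.8,1],[0,0,0,0,0,0.8,1],[0,0,0,0,0,0.8,1],[0,0,0,0,0,0.8,1],[0,0,0,0,0,0.3,1]]]}}

```text
time: 3.68
tcp_pos: [499.4, 2.0, 85.7]
tcp_rot: [[0.993, 0.114, -0.005], [0.114, -0.993, 0.0], [-0.005, -0.001, -1.0]]
wrist_force: [0.2, -0.7, -0.4]
grip_width: 85.6
```

Emit:
{"op": "apply_moves", "data": {"plan": [[[0,0,0,0.1,0,-0.1,-1],[0,0,0,0,0,0,-1],[0,0,0,0,0,0,-1],[0,0,0,0,0,0,-1],[0,0,0,0,0,0,-1],[0,0,0,0,0,0,-1],[0,0,0,0,0,0,-1],[0,0,0,0,0,0,-1]]]}}

```text
time: 4.35
tcp_pos: [504.4, 2.7, 92.8]
tcp_rot: [[0.993, 0.115, 0.003], [0.115, -0.993, -0.0], [0.003, 0.001, -1.0]]
wrist_force: [0.7, -0.9, 5.5]
grip_width: 25.2
```

```bash
python3 - <<'E'
from h import *
s=sense();print(s['grip_width'],s['wrist_force'],s['tcp_pos'],s['torque'])
c=snap('wrist','w2.png')
E
```

```text
25.22796402483315 [ 0.71575464 -0.90207918  5.4943406 ] [504.44031081   2.69526148  92.77531189] [-0.01670017  0.10320083 -0.03066043]
```

View pics/w2.png

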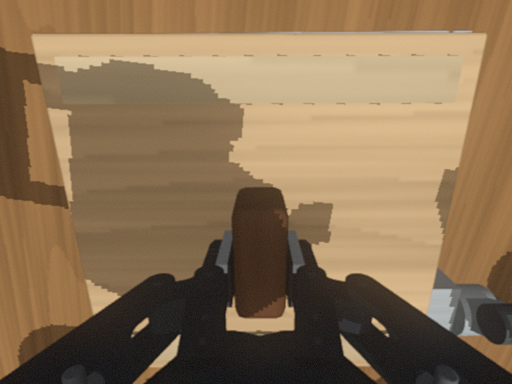

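Emit:
{"op": "apply_moves", "data": {"plan": [[[0,0,0,0,0,-0.2,-1],[0,0,0,0,0,-0.6,-1],[0,0,0,0,0,-0.8,-1],[0,0,0,0,0,-0.8,-1],[0,0,0,0,0,-0.8,-1],[0,0,0,0,0,-0.8,-1],[0,0,0,0,0,-0.8,-1],[0,0,0,0,0,-0.2,-1]]]}}

```text
time: 5.07
tcp_pos: [504.3, 2.7, 219.3]
tcp_rot: [[0.993, 0.115, 0.004], [0.115, -0.993, -0.0], [0.004, 0.001, -1.0]]
wrist_force: [0.2, -1.0, -2.5]
grip_width: 25.0
```

```bash
python3 - <<'E'
from h import *
s=sense();print(s['tcp_pos'])
d([430,338.7,200],1.9)
c=snap('wrist','w3.png');c=snap('top','t1.png')
E
```

```text
[504.25668714   2.73162157 219.2520553 ]
t 5.07 turn u [ 0.01 -0.04  0.94] shift u (after turn) [ -2.52 -13.53   0.77] F [ 0.2 -1.  -2.5] w 25.0
```

View pics/w3.png

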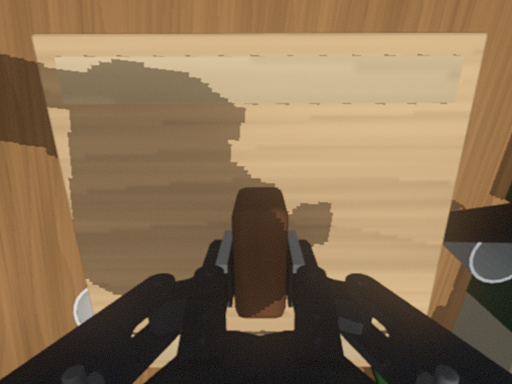

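View pics/t1.png

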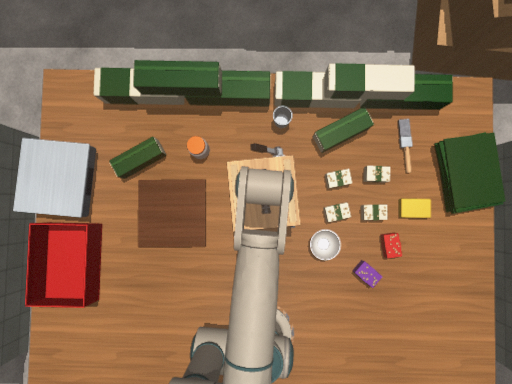

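Emit:
{"op": "apply_moves", "data": {"plan": [[[0,0,0.94,0,0,0,-1],[0,0,0,-0.25,-1,0,-1],[0,0,0,-0.25,-1,0,-1],[0,0,0,-0.25,-1,0,-1],[0,0,0,-0.25,-1,0,-1],[0,0,0,-0.25,-1,0,-1],[0,0,0,-0.25,-1,0,-1],[0,0,0,-0.25,-1,0,-1]]]}}

```text
time: 5.83
tcp_pos: [452.7, 177.1, 213.8]
tcp_rot: [[0.999, 0.033, -0.004], [0.033, -0.999, -0.001], [-0.004, 0.001, -1.0]]
wrist_force: [0.9, 0.9, -3.4]
grip_width: 24.8
```

Emit:
{"op": "apply_moves", "data": {"plan": [[[0,0,0,-0.25,-1,0,-1],[0,0,0,-0.25,-1,0,-1],[0,0,0,-0.25,-1,0,-1],[0,0,0,-0.25,-1,0,-1],[0,0,0,0,-1,0,-1],[0,0,0,0,-1,0,-1],[0,0,0,0,-0.5,0,-1],[0,0,0,0,0,0.5,-1]]]}}

```text
time: 6.5
tcp_pos: [423.5, 340.0, 203.7]
tcp_rot: [[0.999, 0.036, 0.001], [0.036, -0.999, 0.001], [0.001, -0.001, -1.0]]
wrist_force: [-0.6, 0.3, -2.9]
grip_width: 25.3
```

Emit:
{"op": "apply_moves", "data": {"plan": [[[0,0,0,0,0,0.9,-1],[0,0,0,0,0,0.9,-1],[0,0,0,0,0,0.9,-1],[0,0,0,0,0,0.9,-1],[0,0,0,0,0,0.9,-1],[0,0,0,0,0,0.9,-1],[0,0,0,0,0,0,-1],[0,0,0,0,0,0,-1]]]}}

```text
time: 7.17
tcp_pos: [422.7, 336.1, 66.6]
tcp_rot: [[0.999, 0.032, -0.004], [0.032, -0.999, -0.003], [-0.004, 0.003, -1.0]]
wrist_force: [1.6, 0.1, -2.7]
grip_width: 25.1
```

```bash
python3 - <<'E'
from h import *
d([430,338.7,41],1.9)
snap('side','s1.png')
E
```

```text
t 7.17 turn u [ 0.04  0.05 -0.01] shift u (after turn) [ 0.3  -0.1   1.02] F [ 1.6  0.1 -2.7] w 25.1
```

View pics/s1.png

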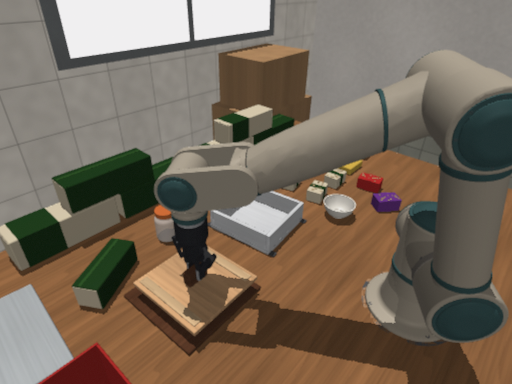

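Emit:
{"op": "apply_moves", "data": {"plan": [[[0,0,0,0.3,-0.1,0.2,-1],[0,0,0,0,0,0.3,-1],[0,0,0,0,0,0.2,-1],[0,0,0,0,0,0.15,-1],[0,0,0,0,0,0.1,-1],[0,0,0,0,0,0.05,-1],[0,0,0,0,0,0,-1],[0,0,0,0,0,0,-1]]]}}

```text
time: 7.88
tcp_pos: [431.2, 340.6, 44.0]
tcp_rot: [[0.999, 0.033, 0.0], [0.033, -0.999, 0.0], [0.0, -0.0, -1.0]]
wrist_force: [-0.5, -0.3, -3.6]
grip_width: 25.1
```

Emit:
{"op": "apply_moves", "data": {"plan": [[[0,0,0,0,0,0.06,-1],[0,0,0,0,0,0.06,-1],[0,0,0,0,0,0,-1],[0,0,0,0,0,0,-1],[0,0,0,0,0,0,-0.2],[0,0,0,0,0,0,-0.2],[0,0,0,0,0,0,0.2],[0,0,0,0,0,0,0.2]]]}}

```text
time: 8.55
tcp_pos: [431.4, 340.7, 41.2]
tcp_rot: [[0.999, 0.033, 0.001], [0.033, -0.999, 0.0], [0.001, -0.0, -1.0]]
wrist_force: [1.2, 0.0, 0.4]
grip_width: 51.1
```

Emit:
{"op": "apply_moves", "data": {"plan": [[[0,0,0,0,0,0,0.2],[0,0,0,0,0,0,0.5],[0,0,0,0,0,-0.4,0.5],[0,0,0,0,0,-0.9,0.8],[0,0,0,0,0,-1,1],[0,0,0,0,0,-1,1],[0,0,0,0,0,-1,1],[0,0,0,0,0,-1,1]]]}}

```text
time: 9.22
tcp_pos: [431.1, 340.5, 175.5]
tcp_rot: [[0.999, 0.033, 0.001], [0.033, -0.999, 0.0], [0.001, -0.0, -1.0]]
wrist_force: [1.0, 0.2, -0.2]
grip_width: 85.2
```

Emit:
{"op": "apply_moves", "data": {"plan": [[[0,0,0,0,0,-0.7,1],[0,0,0,0.4,1,-0.5,1],[0,0,0,0.5,1,0,1],[0,0,0,0.5,1,0,1],[0,0,0,0.5,1,0,1],[0,0,0,0.5,1,0,1],[0,0,0,0.5,1,0,1],[0,0,0,0,1,0,1]]]}}

```text
time: 9.88
tcp_pos: [510.6, 166.6, 204.0]
tcp_rot: [[0.999, 0.032, 0.001], [0.032, -0.999, -0.0], [0.001, 0.0, -1.0]]
wrist_force: [0.2, -0.2, -0.2]
grip_width: 85.2
```

```bash
python3 - <<'E'
from h import *
s=sense(); print(s['time'],s['tcp_pos'])
c=snap('wrist','w4.png'); c=snap('top','t2.png'); crop(c['img'],(130,140,310,250),4,'t2c.png')
E
```

```text
9.8833 [510.60016026 166.55542276 203.95943822]
```

View pics/w4.png

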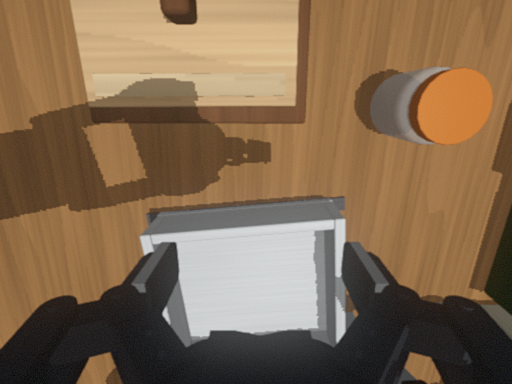

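View pics/t2c.png

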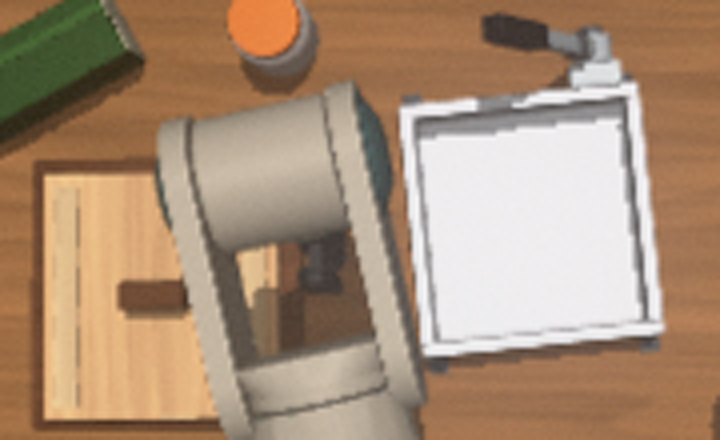

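The lid lies on the board inside its edges. The empty press's rim corners in the crop are about (400,107), (635,82), (664,332) and (422,356).

```bash
python3 - <<'E'
from h import *
c=camera('top')
P=np.array([atz(c,(130+(u+.5)/4-.5,140+(v+.5)/4-.5),70) for u,v in [(400,107),(635,82),(664,332),(422,356)]])[:,:2]
e=-(P[1]-P[0]+P[2]-P[3]);print(P.mean(0),np.degrees(np.arctan2(-e[0],e[1])),[np.linalg.norm(P[(i+1)%4]-P[i]).round(1) for i in range(4)])
print('bowl top edge',atz(c,(325,229.5),50),atz(c,(325,261),50),atz(c,(309,245),50),atz(c,(341,245),50))
d([568.6,-269,120],12.5)
for y in (5,):
  pass
E
```

```text
[502.60044814   6.52037319] 7.102036587747839 [np.float64(209.6), np.float64(222.6), np.float64(214.0), np.float64(221.0)]
bowl top edge [ 382.64215611 -220.27930508   50.        ] [ 271.0571235  -221.79175581   50.        ] [ 326.38000607 -164.06810011   50.        ] [ 328.86807864 -277.96806638   50.        ]
t 10.03 turn u [-0.   -0.01 -2.15] shift u (after turn) [-1.47 17.53  3.36] F [-0.5  0.2  0.1] w 85.3
```

Emit:
{"op": "apply_moves", "data": {"plan": [[[0,0,-1,0,0,0,1],[0,0,-1,0,0,0,1],[0,0,-0.15,-0.5,0.5,0,1],[0,0,0,-0.5,1,0,1],[0,0,0,-0.47,1,0,1],[0,0,0,0,1,0,1],[0,0,0,0,1,0,1],[0,0,0,0,1,0,1]]]}}

```text
time: 10.7
tcp_pos: [503.5, 26.1, 204.1]
tcp_rot: [[0.975, 0.22, 0.001], [0.22, -0.975, 0.0], [0.001, -0.0, -1.0]]
wrist_force: [0.7, 0.3, 0.2]
grip_width: 85.6
```

Emit:
{"op": "apply_moves", "data": {"plan": [[[0,0,0,0,1,0,1],[0,0,0,0,1,0,1],[0,0,0,0,1,0,1],[0,0,0,0,1,0,1],[0,0,0,0,1,0,1],[0,0,0,0,1,0,1],[0,0,0,0,1,0,1],[0,0,0,0,1,0,1]]]}}

```text
time: 11.37
tcp_pos: [547.8, -169.1, 203.9]
tcp_rot: [[0.975, 0.22, 0.001], [0.22, -0.975, 0.0], [0.001, 0.0, -1.0]]
wrist_force: [0.6, 0.0, -0.2]
grip_width: 85.1
```

Emit:
{"op": "apply_moves", "data": {"plan": [[[0,0,0,0,1,0.8,1],[0,0,0,0,1,0.8,1],[0,0,0,0,1,0.8,1],[0,0,0,0,1,0.8,1],[0,0,0,0,0,0.3,1],[0,0,0,0,0,0,1],[0,0,0,0,0,0,1],[0,0,0,0,0,0,1]]]}}

```text
time: 12.03
tcp_pos: [570.0, -265.6, 117.6]
tcp_rot: [[0.975, 0.22, 0.002], [0.22, -0.975, -0.001], [0.002, 0.001, -1.0]]
wrist_force: [-0.4, 0.0, 0.0]
grip_width: 85.7
```

```bash
python3 - <<'E'
from h import *
d([568.6,-269,5],12.5)
c=snap('wrist','w5.png')
c=snap('top','t3.png'); crop(c['img'],(200,130,440,310),3,'t3c.png')
E
```

```text
t 12.03 turn u [ 0.02 -0.02  0.05] shift u (after turn) [-0.08  0.12  4.51] F [-0.4  0.   0. ] w 85.7
```

View pics/w5.png

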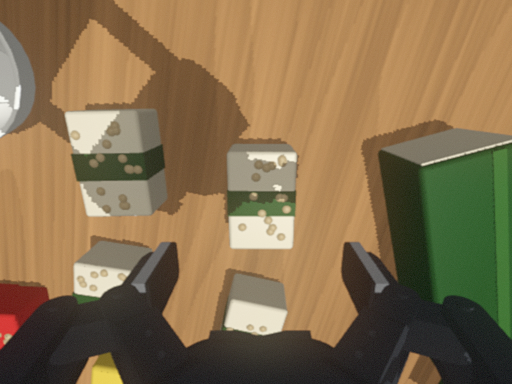

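View pics/t3c.png

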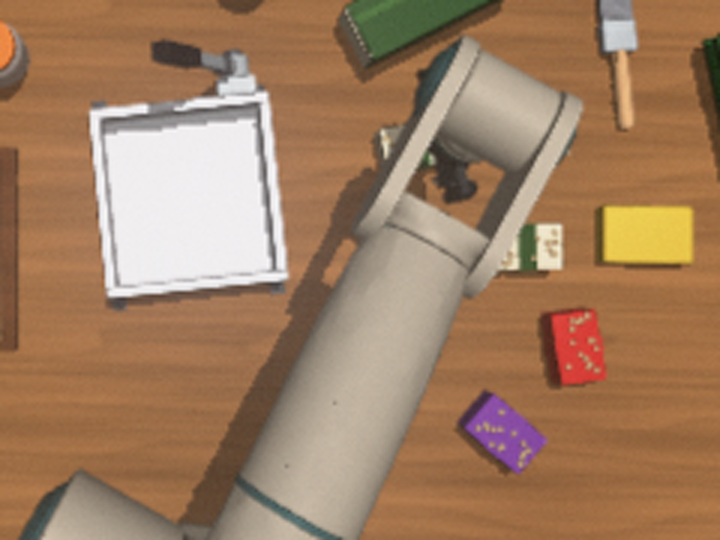

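```bash
python3 - <<'E'
from h import *
s=sense();c=camera('wrist')
y=np.radians(12.5);C=np.array([568.6,-269])
for z in (45,0):
  for a,b in ((-1,1),(1,1),(1,-1),(-1,-1)):
    p=C+np.array([np.cos(y)*a*27.5-np.sin(y)*b*42.5,np.sin(y)*a*27.5+np.cos(y)*b*42.5])
    print(z,proj(c,[*p,z],s).round(0))
crop(c['img'],(40,90,320,380),2.7,'w5c.png')
E
```

```text
45 [222. 154.]
45 [293. 154.]
45 [289. 252.]
45 [226. 252.]
0 [228. 145.]
0 [288. 145.]
0 [285. 229.]
0 [231. 229.]
```

View pics/w5c.png

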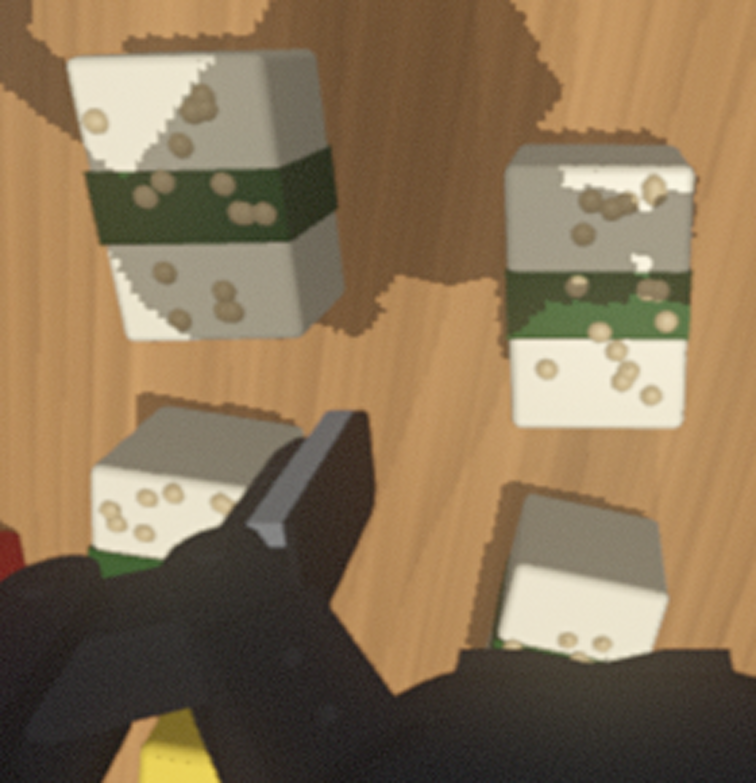

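The blocks have not moved and the wrist view agrees with the top view to about 4 mm. I'll go to the midpoint and descend.

Emit:
{"op": "apply_moves", "data": {"plan": [[[0,0,0,0,0.1,0.8,1],[0,0,0,0,0,0.9,1],[0,0,0,0,0,0.9,1],[0,0,0,0,0,0.8,1],[0,0,0,0,0,0.6,1],[0,0,0,0,0,0.3,1],[0,0,0,0,0,0,1],[0,0,0,0,0,0,1]]], "grip_force": 50}}

```text
time: 12.85
tcp_pos: [570.1, -269.2, 9.3]
tcp_rot: [[0.976, 0.219, 0.001], [0.219, -0.976, -0.001], [0.001, 0.001, -1.0]]
wrist_force: [0.5, 0.1, 0.2]
grip_width: 85.5
```

Emit:
{"op": "apply_moves", "data": {"plan": [[[0,0,0,0,0,0,0],[0,0,0,0,0,0,-0.3],[0,0,0,0,0,0,-0.6],[0,0,0,0,0,0,-1],[0,0,0,0,0,0,-1],[0,0,0,0,0,0,-1],[0,0,0,0,0,0,-1],[0,0,0,0,0,0,-1]]]}}

```text
time: 13.52
tcp_pos: [570.5, -269.6, 10.1]
tcp_rot: [[0.976, 0.219, 0.003], [0.219, -0.976, -0.001], [0.002, 0.002, -1.0]]
wrist_force: [0.6, 0.9, 5.8]
grip_width: 54.2
```

```bash
python3 - <<'E'
from h import *
s=sense();print(s['time'],s['tcp_pos'],s['wrist_force'],s['grip_width'])
c=snap('wrist','w6.png')
E
```

```text
13.5167 [ 570.53974467 -269.63987761   10.06428013] [0.57379263 0.91760584 5.7680801 ] 54.21131359444433
```

View pics/w6.png

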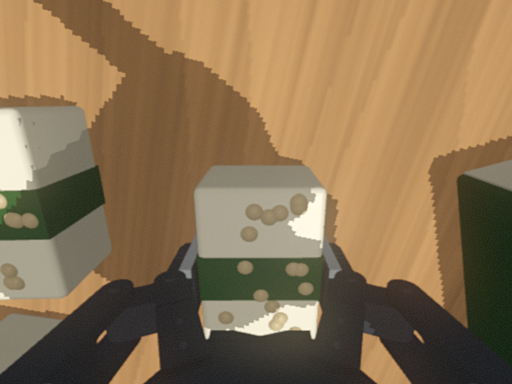

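```bash
cat >> h.py <<'E'
def inhand(c,s,uvfar,z):
    P=atz(c,uvfar,z,s); q=np.array(s['tcp_rot']).T@(P-np.array(s['tcp_pos'])); print('far edge in tool',q.round(1),'block centre tool y',(q[1]+42.5).round(1)); 
E
python3 - <<'E'
from h import *
s=sense(); c=camera('wrist'); crop(c['img'],(180,150,345,345),4,'w6c.png')
inhand(c,s,(262,187),45)
for dy in (-5,0,5):
  R=np.array(s['tcp_rot']);p=np.array(s['tcp_pos'])
  q=p+R@np.array([0,dy+42.5,0]);q[2]=45;print(dy,proj(c,q,s), end=' ')
  q=p+R@np.array([0,dy-42.5,0]);q[2]=45;print(proj(c,q,s))
E
```

```text
far edge in tool [  0.4 -46.  -35. ] block centre tool y -3.5
-5 [260.82520267 350.16389138] [261.28261604 183.55071103]
0 [260.80358182 358.03930456] [261.24994055 195.45278635]
5 [260.7824278  365.74467087] [261.21812918 207.04010177]
```

View pics/w6c.png

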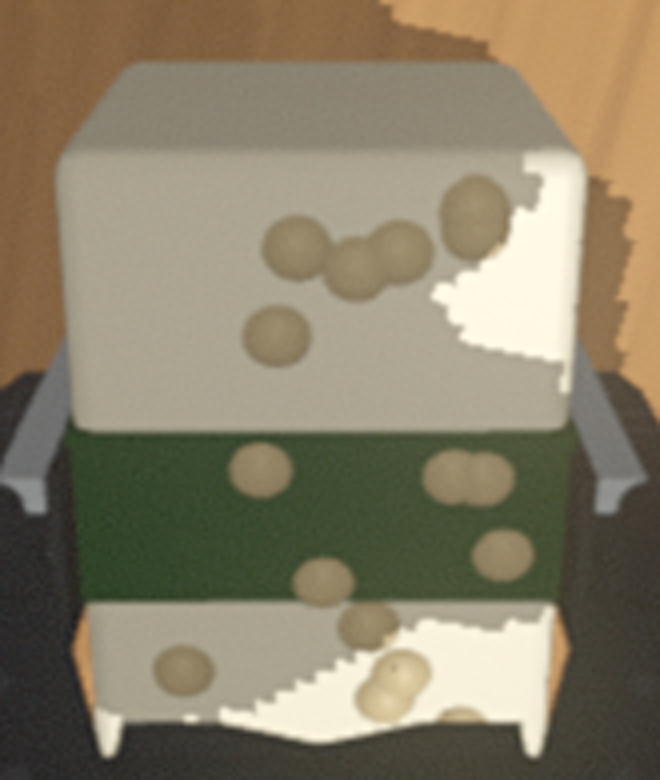

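Block 1 is held across its 55 mm and reads 54.2. Its far top edge is at row 188, which puts its centre 2–3 mm to the left of the TCP. Next I lift it and go to the first slot.

```bash
cat >> h.py <<'E'
PC=np.array([503.5,6.5]); PY=np.radians(6.9)
E
python3 - <<'E'
from h import *
d(pw(45,44,140),6.9)
E
```

```text
t 13.62 turn u [ 0.02 -0.03  1.15] shift u (after turn) [  0.46 -13.05  -5.2 ] F [-0.   0.7  5.1] w 54.3
```

Emit:
{"op": "apply_moves", "data": {"plan": [[[0,0,0,0,0,-0.4,-1],[0,0,0,0,0,-0.8,-1],[0,0,0,0,0,-1,-1],[0,0,0,0,0,-1,-1],[0,0,0.5,0,0,-1,-1],[0,0,0.65,0,0,-1,-1],[0,0,0,0.1,-0.8,0,-1],[0,0,0,0.1,-1,0,-1]]]}}

```text
time: 14.28
tcp_pos: [569.6, -225.1, 140.9]
tcp_rot: [[0.993, 0.117, 0.003], [0.117, -0.993, -0.002], [0.003, 0.002, -1.0]]
wrist_force: [0.7, 0.2, -2.3]
grip_width: 54.4
```

Emit:
{"op": "apply_moves", "data": {"plan": [[[0,0,0,0.1,-1,0,-1],[0,0,0,0.1,-1,0,-1],[0,0,0,0.06,-1,0,-1],[0,0,0,0,-1,0,-1],[0,0,0,0,-1,0,-1],[0,0,0,0,-1,0,-1],[0,0,0,0,-1,0,-1],[0,0,0,0,-1,0,-1]]]}}

```text
time: 14.95
tcp_pos: [551.0, -23.4, 138.5]
tcp_rot: [[0.993, 0.12, -0.001], [0.12, -0.993, -0.0], [-0.001, 0.0, -1.0]]
wrist_force: [-0.2, -0.7, -1.7]
grip_width: 54.6
```

Emit:
{"op": "apply_moves", "data": {"plan": [[[0,0,0,0,-1,0,-1],[0,0,0,0,-1,0,-1],[0,0,0,0,-0.8,0,-1],[0,0,0,0,-0.4,0,-1],[0,0,0,0,0,0,-1],[0,0,0,0,0,0,-1],[0,0,0,0,0,0,-1],[0,0,0,0,0,0,-1]]]}}

```text
time: 15.62
tcp_pos: [542.2, 53.6, 138.3]
tcp_rot: [[0.993, 0.118, -0.0], [0.118, -0.993, -0.0], [-0.0, 0.0, -1.0]]
wrist_force: [1.1, 1.0, -1.7]
grip_width: 54.3
```

```bash
python3 - <<'E'
from h import *
d(pw(45,44,24),6.9)
c=snap('wrist','w7.png')
E
```

```text
t 15.62 turn u [ 0.    0.   -0.02] shift u (after turn) [ 0.04 -0.07  4.57] F [ 1.1  1.  -1.7] w 54.3
```

View pics/w7.png

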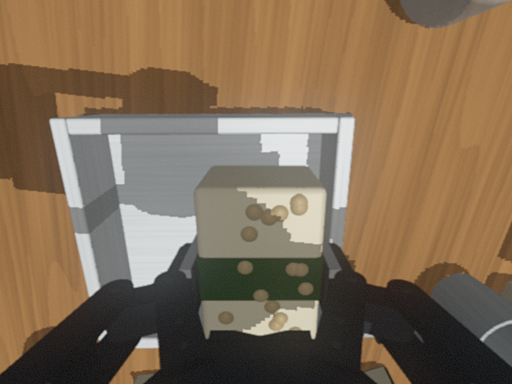

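```bash
python3 - <<'E'
from h import *
s=sense();c=camera('wrist'); crop(c['img'],(40,90,370,360),2.4,'w7c.png')
for uv in [(55,122),(353,115)]:
  P=atz(c,uv,70,s)[:2]-PC; cc,ss=np.cos(PY),np.sin(PY); print(uv,cc*P[0]+ss*P[1],-ss*P[0]+cc*P[1])
for p in [(-112,107,70),(112,107,70),(100,95,70),(-100,95,70)]: print(p,proj(c,pw(*p),s).round(1))
E
```

```text
(55, 122) -105.84739731753884 106.4853331198601
(353, 115) 111.08339673038599 111.25527437203044
(-112, 107, 70) [ 46.4 121.3]
(112, 107, 70) [353.7 121. ]
(100, 95, 70) [335.9 137.7]
(-100, 95, 70) [ 66.3 137.9]
```

View pics/w7c.png

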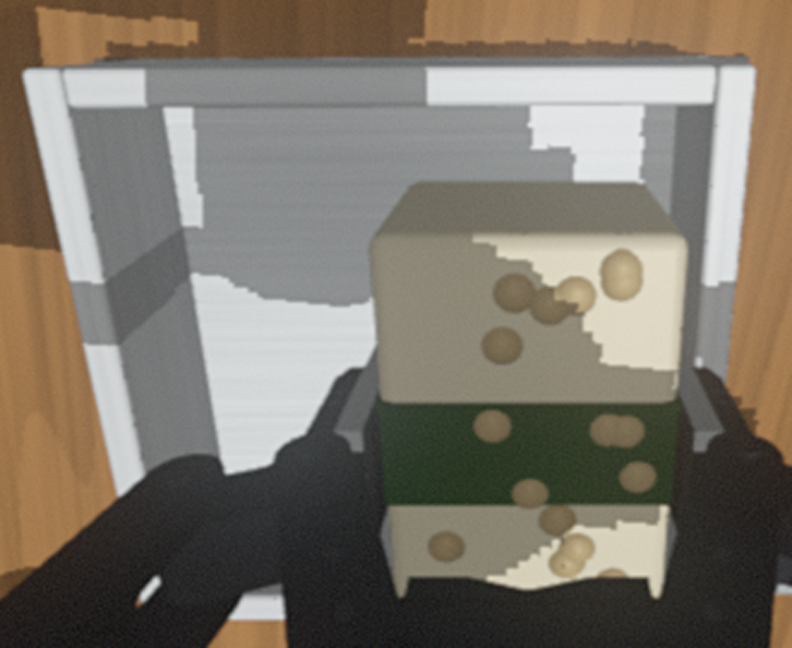

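The press rim in the wrist view agrees with the estimate to about 2 mm, so I'll nudge slightly and descend.

Emit:
{"op": "apply_moves", "data": {"plan": [[[0,0,0,0.06,-0.12,0.5,-1],[0,0,0,0,0,0.8,-1],[0,0,0,0,0,0.8,-1],[0,0,0,0,0,0.8,-1],[0,0,0,0,0,0.8,-1],[0,0,0,0,0,0.6,-1],[0,0,0,0,0,0.2,-1],[0,0,0,0,0,0,-1]]]}}

```text
time: 16.38
tcp_pos: [542.2, 57.9, 24.1]
tcp_rot: [[0.993, 0.12, -0.003], [0.12, -0.993, -0.0], [-0.003, -0.0, -1.0]]
wrist_force: [0.7, -0.1, -1.4]
grip_width: 53.9
```

```bash
python3 - <<'E'
from h import *
d(pw(45,44,24),6.9)
c=snap('wrist','w8.png')
E
```

```text
t 16.38 turn u [-0.    0.03 -0.01] shift u (after turn) [0.02 0.09 0.01] F [ 0.7 -0.1 -1.4] w 53.9
```

View pics/w8.png

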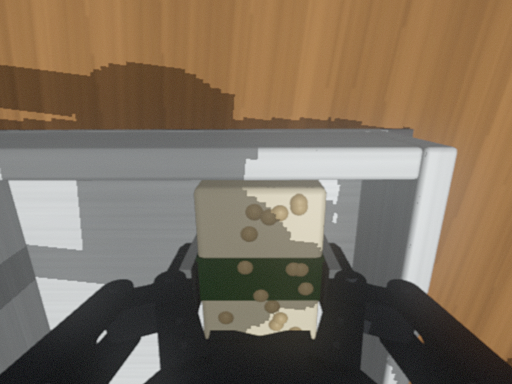

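Emit:
{"op": "apply_moves", "data": {"plan": [[[0,0,0,0,0,0.08,-1],[0,0,0,0,0,0,-1],[0,0,0,0,0,0,0.4],[0,0,0,0,0,0,0.6],[0,0,0,0,0,0,0.6],[0,0,0,0,0,-0.3,0.6],[0,0,0,0,0,-0.8,0.6],[0,0,0,0,0,-1,0.6]]]}}

```text
time: 17.1
tcp_pos: [542.1, 57.9, 75.8]
tcp_rot: [[0.993, 0.12, -0.003], [0.12, -0.993, -0.0], [-0.003, -0.0, -1.0]]
wrist_force: [0.5, -0.1, 0.1]
grip_width: 67.9
```

Emit:
{"op": "apply_moves", "data": {"plan": [[[0,0,0,0,0,-1,1],[0,0,0,0,0,-1,1],[0,0,0,0,0.6,-0.7,1],[0,0,0,0,1,0,1],[0,0,0,0,1,0,1],[0,0,0,0,1,0,1],[0,0,0,0,1,0,1],[0,0,0,0,1,0,1]]]}}

```text
time: 17.77
tcp_pos: [560.1, -82.2, 144.8]
tcp_rot: [[0.993, 0.12, 0.001], [0.12, -0.993, -0.0], [0.001, 0.0, -1.0]]
wrist_force: [1.1, -0.3, 0.0]
grip_width: 85.3
```

```bash
python3 - <<'E'
from h import *
d([590,-408.5,120],-0.4)
c=snap('wrist','w9.png')
c=snap('top','t4.png'); crop(c['img'],(200,130,440,310),3,'t4c.png')
E
```

```text
t 17.77 turn u [ 0.   -0.01  1.46] shift u (after turn) [ 1.29 13.04  0.99] F [ 1.1 -0.3  0. ] w 85.3
```

View pics/w9.png

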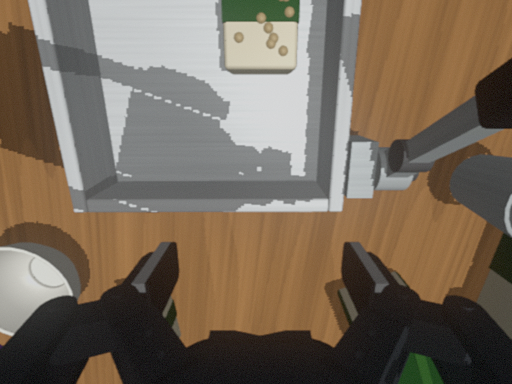

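View pics/t4c.png

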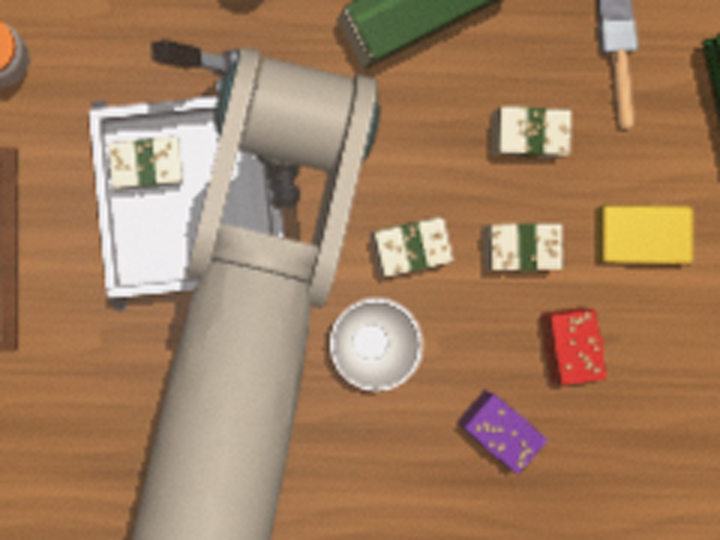

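Block 1 is flat in the left far slot, and the other three have not moved. Next is the far right block.

Emit:
{"op": "apply_moves", "data": {"plan": [[[0,0,0.7,0,0,0,1],[0,0,0.76,0,0,0,1],[0,0,0,0.2,1,0,1],[0,0,0,0.2,1,0,1],[0,0,0,0.2,1,0,1],[0,0,0,0.2,1,0,1],[0,0,0,0.2,1,0,1],[0,0,0,0.2,1,0,1]]]}}

```text
time: 18.53
tcp_pos: [589.3, -231.6, 144.6]
tcp_rot: [[1.0, -0.006, 0.001], [-0.006, -1.0, -0.0], [0.001, 0.0, -1.0]]
wrist_force: [0.2, 0.2, 0.8]
grip_width: 85.0
```

Emit:
{"op": "apply_moves", "data": {"plan": [[[0,0,0,0.1,1,0,1],[0,0,0,0,1,0,1],[0,0,0,0,1,0,1],[0,0,0,0,1,0,1],[0,0,0,0,1,0,1],[0,0,0,0,1,0.4,1],[0,0,0,0,0.9,0.6,1],[0,0,0,0,0,0,1]]]}}

```text
time: 19.2
tcp_pos: [588.3, -406.2, 115.2]
tcp_rot: [[1.0, -0.011, -0.004], [-0.011, -1.0, 0.002], [-0.004, -0.002, -1.0]]
wrist_force: [-0.6, 1.3, -1.1]
grip_width: 85.3
```

```bash
python3 - <<'E'
from h import *
d([590,-408.5,5],-0.4)
c=snap('wrist','w10.png')
E
```

```text
t 19.2 turn u [-0.02  0.05 -0.04] shift u (after turn) [0.07 0.09 4.41] F [-0.6  1.3 -1.1] w 85.3
```

View pics/w10.png

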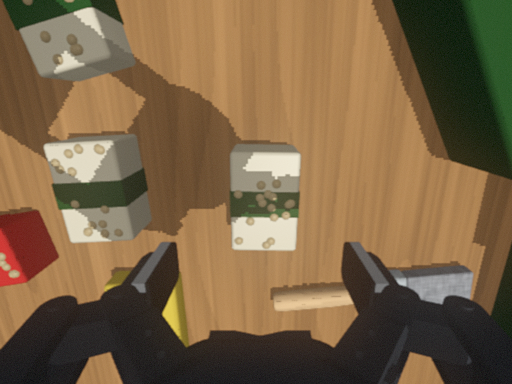

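Emit:
{"op": "apply_moves", "data": {"plan": [[[0,0,0,0.05,0.05,0.8,1],[0,0,0,0,0,0.9,1],[0,0,0,0,0,0.9,1],[0,0,0,0,0,0.8,1],[0,0,0,0,0,0.6,1],[0,0,0,0,0,0.25,1],[0,0,0,0,0,0,1],[0,0,0,0,0,0,1]]]}}

```text
time: 19.92
tcp_pos: [592.1, -404.8, 13.9]
tcp_rot: [[1.0, -0.007, 0.001], [-0.007, -1.0, -0.001], [0.001, 0.001, -1.0]]
wrist_force: [-0.2, -0.4, 1.0]
grip_width: 85.7
```

Emit:
{"op": "apply_moves", "data": {"plan": [[[0,0,0,0,0,0,0],[0,0,0,0,0,0,-0.3],[0,0,0,0,0,0,-0.6],[0,0,0,0,0,0,-1],[0,0,0,0,0,0,-1],[0,0,0,0,0,0,-1],[0,0,0,0,0,0,-1],[0,0,0,0,0,0,-1]]]}}

```text
time: 20.58
tcp_pos: [592.1, -405.5, 14.5]
tcp_rot: [[1.0, -0.007, 0.002], [-0.007, -1.0, -0.002], [0.002, 0.002, -1.0]]
wrist_force: [-1.0, -0.0, 6.5]
grip_width: 54.5
```

```bash
python3 - <<'E'
from h import *
s=sense();print(s['time'],s['tcp_pos'],s['wrist_force'],s['grip_width'])
c=snap('wrist','w11.png')
d(pw(45,-46,140),6.9)
E
```

```text
20.5833 [ 592.09106324 -405.54015954   14.46345736] [-0.95568772 -0.02529005  6.46781961] 54.480607183866745
t 20.63 turn u [ 0.02 -0.02 -1.46] shift u (after turn) [  0.26 -14.95  -5.02] F [-0.5  0.8  6. ] w 54.4
```

View pics/w11.png

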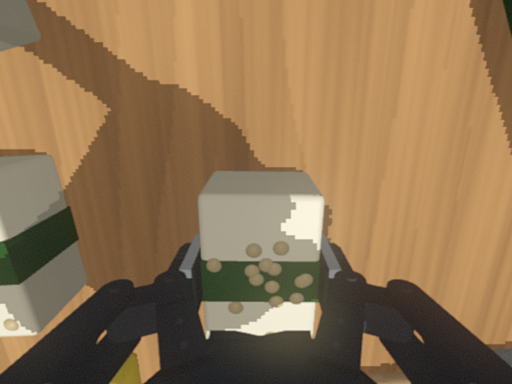

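```bash
python3 - <<'E'
from h import *
s=sense(); c=camera('wrist'); crop(c['img'],(190,160,335,240),5,'w11c.png')
for v in (190,193,196): inhand(c,s,(262,v),45)
E
```

```text
far edge in tool [  0.1 -43.2 -30.6] block centre tool y -0.7
far edge in tool [  0.1 -41.9 -30.6] block centre tool y 0.6
far edge in tool [  0.2 -40.5 -30.6] block centre tool y 2.0
```

View pics/w11c.png

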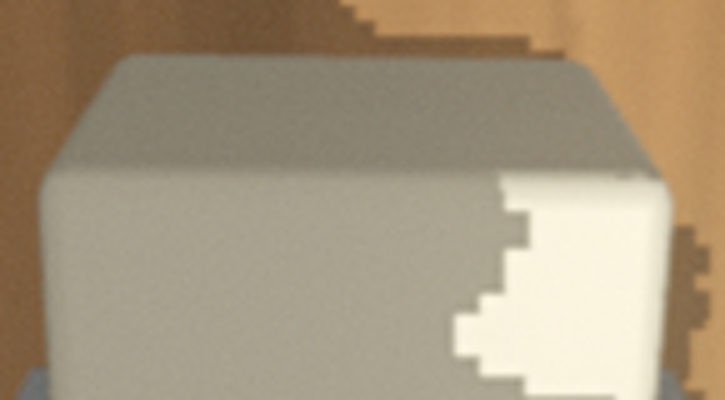

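Emit:
{"op": "apply_moves", "data": {"plan": [[[0,0,0,0,0,-0.4,-1],[0,0,0,0,0,-0.8,-1],[0,0,0,0,0,-1,-1],[0,0,0,0,0,-1,-1],[0,0,-0.7,0,0,-1,-1],[0,0,-0.76,0,0,-0.8,-1],[0,0,0,0,-0.8,0,-1],[0,0,0,0,-1,0,-1]]]}}

```text
time: 21.35
tcp_pos: [585.9, -361.6, 139.6]
tcp_rot: [[0.993, 0.118, 0.003], [0.118, -0.993, -0.002], [0.002, 0.003, -1.0]]
wrist_force: [0.7, 0.2, -2.4]
grip_width: 54.4
```

Emit:
{"op": "apply_moves", "data": {"plan": [[[0,0,0,0.1,-1,0,-1],[0,0,0,0.1,-1,0,-1],[0,0,0,0.1,-1,0,-1],[0,0,0,0,-1,0,-1],[0,0,0,0,-1,0,-1],[0,0,0,0,-1,0,-1],[0,0,0,0,-1,0,-1],[0,0,0,0,-1,0,-1]]]}}

```text
time: 22.02
tcp_pos: [568.8, -159.6, 137.6]
tcp_rot: [[0.993, 0.12, -0.001], [0.12, -0.993, 0.0], [-0.001, -0.0, -1.0]]
wrist_force: [0.4, 0.4, -2.8]
grip_width: 54.2
```

Emit:
{"op": "apply_moves", "data": {"plan": [[[0,0,0,0,-1,0,-1],[0,0,0,0,-1,0,-1],[0,0,0,0,-1,0,-1],[0,0,0,0,-1,0,-1],[0,0,0,0,-0.8,0,-1],[0,0,0,0,-0.4,0,-1],[0,0,0,0,0,0,-1],[0,0,0,0,0,0,-1]]]}}

```text
time: 22.68
tcp_pos: [553.9, -32.1, 137.7]
tcp_rot: [[0.993, 0.121, -0.0], [0.121, -0.993, -0.001], [-0.0, 0.001, -1.0]]
wrist_force: [0.1, -0.5, -1.9]
grip_width: 54.0
```

```bash
python3 - <<'E'
from h import *
s=sense()
d(pw(46,-46,29),6.9)
c=snap('wrist','w12.png')
for p in [(100,95,70),(-100,95,70),(100,-95,70)]: print(p,proj(c,pw(*p),s).round(1))
E
```

```text
t 22.68 turn u [0.01 0.   0.  ] shift u (after turn) [0.03 0.06 4.35] F [ 0.1 -0.5 -1.9] w 54.0
(100, 95, 70) [345.4   2.7]
(-100, 95, 70) [36.   2.2]
(100, -95, 70) [324.5 260.6]
```

View pics/w12.png

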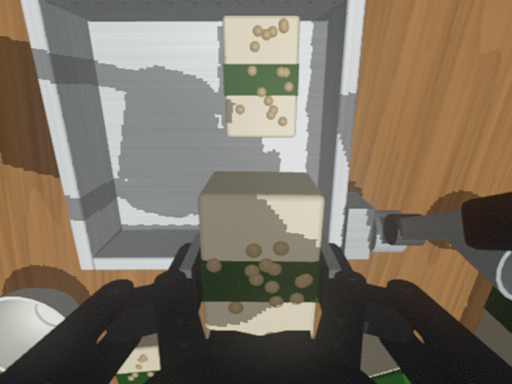

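```bash
python3 - <<'E'
from h import *
s=sense();c=camera('wrist'); crop(c['img'],(60,110,370,290),2.5,'w12c.png')
def tp(P): 
    P=P[:2]-PC; cc,ss=np.cos(PY),np.sin(PY); return np.round([cc*P[0]+ss*P[1],-ss*P[0]+cc*P[1]],1)
print('b1 near', tp(atz(c,(227,136),57,s)),tp(atz(c,(294,135),57,s)),'far wall?')
print('near rim outer',tp(atz(c,(80,269),70,s)), 'tcp',tp(s['tcp_pos']))
E
```

```text
b1 near [19.1  7.6] [71.6  8.4] far wall?
near rim outer [-109.7 -103.9] tcp [ 45.4 -44.9]
```

View pics/w12c.png

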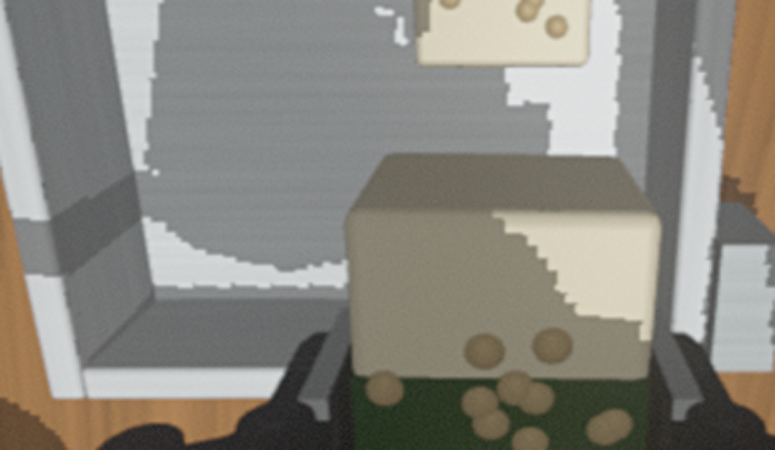

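Emit:
{"op": "apply_moves", "data": {"plan": [[[0,0,0,0,-0.1,0.5,-1],[0,0,0,0,0,0.8,-1],[0,0,0,0,0,0.8,-1],[0,0,0,0,0,0.8,-1],[0,0,0,0,0,0.8,-1],[0,0,0,0,0,0.5,-1],[0,0,0,0,0,0.15,-1],[0,0,0,0,0,0,-1]]]}}

```text
time: 23.45
tcp_pos: [553.0, -29.7, 27.7]
tcp_rot: [[0.993, 0.119, -0.002], [0.119, -0.993, 0.0], [-0.002, -0.0, -1.0]]
wrist_force: [0.8, -0.7, -2.4]
grip_width: 54.1
```

Emit:
{"op": "apply_moves", "data": {"plan": [[[0,0,0,0,0,0.05,-1],[0,0,0,0,0,0.03,-1],[0,0,0,0,0,0,-1],[0,0,0,0,0,0,0.4],[0,0,0,0,0,0,0.6],[0,0,0,0,0,0,0.6],[0,0,0,0,0,-0.4,0.6],[0,0,0,0,0,-0.8,0.6]]]}}

```text
time: 24.12
tcp_pos: [552.0, -29.1, 55.4]
tcp_rot: [[0.993, 0.12, -0.005], [0.12, -0.993, 0.0], [-0.004, -0.001, -1.0]]
wrist_force: [-0.2, -0.4, -0.1]
grip_width: 68.2
```

Emit:
{"op": "apply_moves", "data": {"plan": [[[0,0,0,0,0,-1,0.6],[0,0,0,0,0,-1,1],[0,0,0,0,0,-1,1],[0,0,0,-0.4,0.8,0,1],[0,0,0,-0.4,1,0,1],[0,0,0,-0.4,1,0,1],[0,0,0,-0.4,1,0,1],[0,0,0,-0.4,1,0,1]]]}}

```text
time: 24.78
tcp_pos: [518.1, -155.6, 133.1]
tcp_rot: [[0.993, 0.12, 0.001], [0.12, -0.993, -0.001], [0.001, 0.001, -1.0]]
wrist_force: [0.4, 0.1, 0.4]
grip_width: 85.5
```

```bash
python3 - <<'E'
from h import *
d([447.5,-263.5,120],13.8)
c=snap('top','t5.png'); crop(c['img'],(200,130,440,310),3,'t5c.png')
E
```

```text
t 24.78 turn u [ 0.01 -0.01 -1.38] shift u (after turn) [-3.77  3.52  0.52] F [0.4 0.1 0.4] w 85.5
```

View pics/t5c.png

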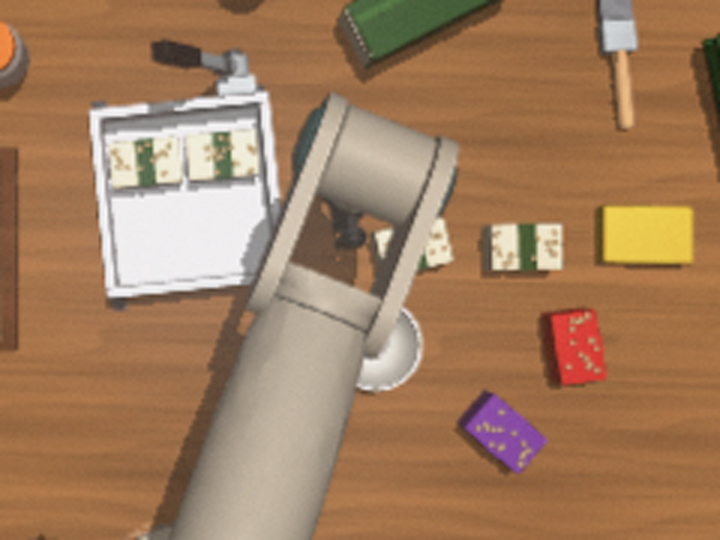

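Two blocks are now side by side in the far row with a gap between them. Next is the near left block on the counter.

Emit:
{"op": "apply_moves", "data": {"plan": [[[0,0,-0.7,0,0,0,1],[0,0,-0.68,0,0,0,1],[0,0,0,-0.9,0.9,0,1],[0,0,0,-0.95,0.9,0.1,1],[0,0,0,-0.95,0.9,0.4,1],[0,0,0,-0.95,0.8,0,1],[0,0,0,0,0,0,1],[0,0,0,0,0,0,1]]]}}

```text
time: 25.5
tcp_pos: [447.7, -262.7, 120.2]
tcp_rot: [[0.972, 0.236, 0.001], [0.236, -0.972, -0.001], [0.001, 0.001, -1.0]]
wrist_force: [0.9, 0.2, 0.6]
grip_width: 84.8
```

```bash
python3 - <<'E'
from h import *
s=sense()
d([447.5,-263.5,9],13.8)
c=snap('wrist','w13.png')
y=np.radians(13.8);C=np.array([446,-265])
for a,b in ((-1,1),(1,1),(1,-1),(-1,-1)):
    p=C+np.array([np.cos(y)*a*27.5-np.sin(y)*b*42.5,np.sin(y)*a*27.5+np.cos(y)*b*42.5])
    print(proj(c,[*p,45],s).round(0))
E
```

```text
t 25.5 turn u [ 0.01 -0.01 -0.03] shift u (after turn) [-0.01  0.03  4.45] F [0.9 0.2 0.6] w 84.8
[222. 152.]
[293. 152.]
[289. 249.]
[226. 250.]
```

View pics/w13.png

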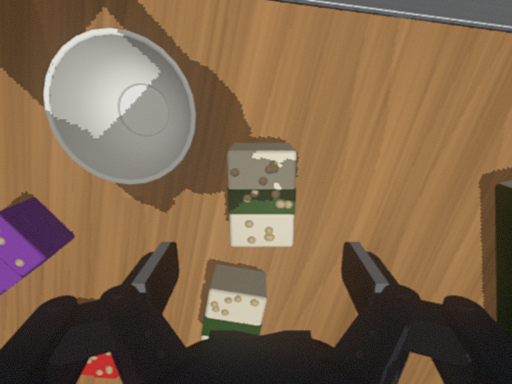

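Emit:
{"op": "apply_moves", "data": {"plan": [[[0,0,0,0.04,0,0.8,0.8],[0,0,0,0,0,0.9,0.8],[0,0,0,0,0,0.9,0.8],[0,0,0,0,0,0.8,0.8],[0,0,0,0,0,0.7,0.8],[0,0,0,0,0,0.3,0.8],[0,0,0,0,0,0,0.8],[0,0,0,0,0,0,0.8]]]}}

```text
time: 26.22
tcp_pos: [449.8, -261.2, 10.1]
tcp_rot: [[0.971, 0.239, 0.001], [0.239, -0.971, -0.0], [0.0, 0.0, -1.0]]
wrist_force: [-0.0, -0.5, 0.5]
grip_width: 76.9
```

Emit:
{"op": "apply_moves", "data": {"plan": [[[0,0,0,0,0,0,0],[0,0,0,0,0,0,-0.3],[0,0,0,0,0,0,-0.6],[0,0,0,0,0,0,-1],[0,0,0,0,0,0,-1],[0,0,0,0,0,0,-1],[0,0,0,0,0,0,-1],[0,0,0,0,0,0,-1]]]}}

```text
time: 26.88
tcp_pos: [450.1, -262.1, 11.1]
tcp_rot: [[0.971, 0.238, 0.003], [0.238, -0.971, -0.002], [0.002, 0.002, -1.0]]
wrist_force: [0.5, 0.8, 6.8]
grip_width: 54.2
```

```bash
python3 - <<'E'
from h import *
s=sense();print(s['time'],s['tcp_pos'],s['wrist_force'],s['grip_width'])
c=snap('wrist','w14.png')
crop(c['img'],(190,150,335,240),5,'w14c.png')
for v in (185,190,195): inhand(c,s,(262,v),45)
d(pw(-45,46,140),6.9)
E
```

```text
26.8833 [ 450.11865004 -262.08527769   11.0824825 ] [0.53900033 0.81879085 6.84525599] 54.16825167539581
far edge in tool [  0.4 -46.5 -34. ] block centre tool y -4.0
far edge in tool [  0.4 -44.4 -34. ] block centre tool y -1.9
far edge in tool [  0.4 -42.3 -34. ] block centre tool y 0.2
t 26.93 turn u [ 0.02 -0.03  1.38] shift u (after turn) [  1.61 -12.25  -5.16] F [1.  0.5 6. ] w 54.4
```

View pics/w14c.png

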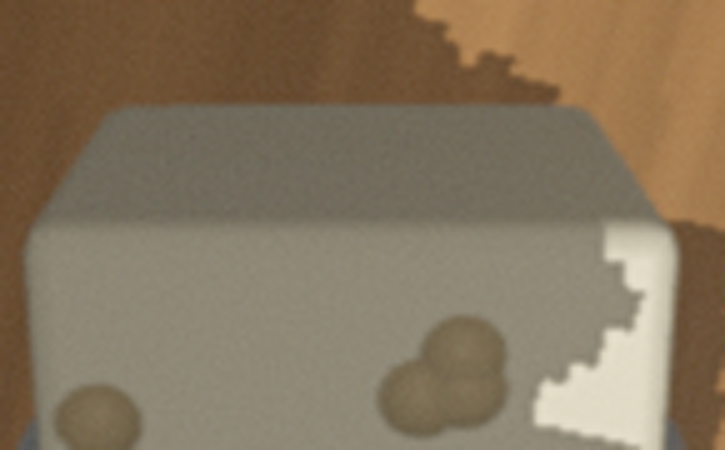

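Emit:
{"op": "apply_moves", "data": {"plan": [[[0,0,0,0,0,-0.4,-1],[0,0,0,0,0,-0.8,-1],[0,0,0,0,0,-1,-1],[0,0,0,0,0,-1,-1],[0,0,0.7,0,0,-1,-1],[0,0,0.68,0,0,-1,-1],[0,0,0,0.1,-0.8,0,-1],[0,0,0,0.2,-1,0,-1]]]}}

```text
time: 27.6
tcp_pos: [451.4, -216.9, 141.8]
tcp_rot: [[0.993, 0.117, 0.003], [0.117, -0.993, -0.002], [0.003, 0.003, -1.0]]
wrist_force: [0.4, -0.9, -4.4]
grip_width: 54.6
```

Emit:
{"op": "apply_moves", "data": {"plan": [[[0,0,0,0.2,-1,0,-1],[0,0,0,0.2,-1,0,-1],[0,0,0,0.2,-1,0,-1],[0,0,0,0.2,-1,0,-1],[0,0,0,0.2,-1,0,-1],[0,0,0,0.2,-1,0,-1],[0,0,0,0.1,-1,0,-1],[0,0,0,0,-1,0,-1]]]}}

```text
time: 28.27
tcp_pos: [459.2, -12.2, 139.7]
tcp_rot: [[0.993, 0.12, 0.0], [0.12, -0.993, -0.0], [0.0, 0.0, -1.0]]
wrist_force: [0.1, -0.4, -3.3]
grip_width: 54.5
```

Emit:
{"op": "apply_moves", "data": {"plan": [[[0,0,0,0,-1,0,-1],[0,0,0,0,-0.9,0,-1],[0,0,0,0,-0.5,0,-1],[0,0,0,0,-0.2,0,-1],[0,0,0,0,0,0,-1],[0,0,0,0,0,0,-1],[0,0,0,0,0,0,-1],[0,0,0,0,0,0,-1]]]}}

```text
time: 28.93
tcp_pos: [451.7, 50.2, 139.3]
tcp_rot: [[0.993, 0.119, -0.0], [0.119, -0.993, -0.0], [-0.0, 0.0, -1.0]]
wrist_force: [0.4, -1.4, -2.1]
grip_width: 54.6
```

```bash
python3 - <<'E'
from h import *
d(pw(-44,49,24),6.9)
c=snap('wrist','w15.png')
E
```

```text
t 28.93 turn u [ 0.    0.   -0.02] shift u (after turn) [0.09 0.02 4.61] F [ 0.4 -1.4 -2.1] w 54.6
```

View pics/w15.png

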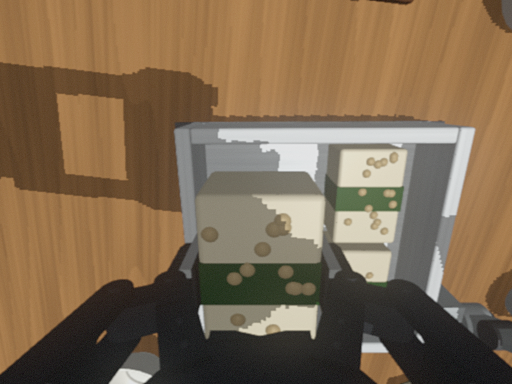

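Emit:
{"op": "apply_moves", "data": {"plan": [[[0,0,0,0.2,0,0.5,-1],[0,0,0,0,0,0.8,-1],[0,0,0,0,0,0.8,-1],[0,0,0,0,0,0.8,-1],[0,0,0,0,0,0.8,-1],[0,0,0,0,0,0.6,-1],[0,0,0,0,0,0.25,-1],[0,0,0,0,0,0,-1]]]}}

```text
time: 29.65
tcp_pos: [456.0, 51.2, 24.6]
tcp_rot: [[0.993, 0.119, -0.002], [0.119, -0.993, -0.0], [-0.002, -0.0, -1.0]]
wrist_force: [0.5, 0.1, -1.7]
grip_width: 54.3
```

```bash
python3 - <<'E'
from h import *
d(pw(-42,49,23.5),6.9)
c=snap('wrist','w16.png')
E
```

```text
t 29.65 turn u [-0.    0.03 -0.01] shift u (after turn) [-0.01  0.04  0.04] F [ 0.5  0.1 -1.7] w 54.3
```

View pics/w16.png

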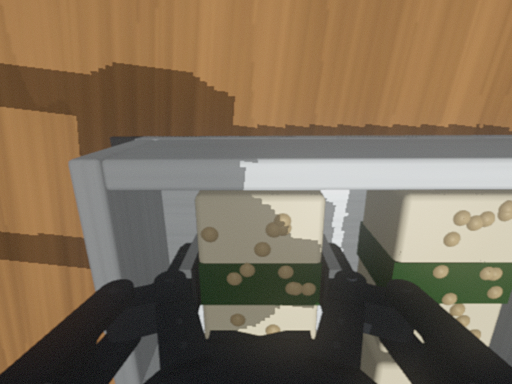

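Emit:
{"op": "apply_moves", "data": {"plan": [[[0,0,0,0,0,0.06,-1],[0,0,0,0,0,0,-1],[0,0,0,0,0,0,0.4],[0,0,0,0,0,0,0.6],[0,0,0,0,0,0,0.6],[0,0,0,0,0,-0.3,0.6],[0,0,0,0,0,-0.8,0.6],[0,0,0,0,0,-1,0.6]]]}}

```text
time: 30.37
tcp_pos: [455.5, 51.6, 76.4]
tcp_rot: [[0.993, 0.12, -0.003], [0.12, -0.993, -0.0], [-0.003, -0.0, -1.0]]
wrist_force: [-0.5, 0.3, -0.0]
grip_width: 68.1
```

Emit:
{"op": "apply_moves", "data": {"plan": [[[0,0,0,0,0,-1,0.6],[0,0,0,0,0,-1,1],[0,0,0,0,0.6,-0.7,1],[0,0,0,-0.2,1,0,1],[0,0,0,-0.2,1,0,1],[0,0,0,-0.2,1,0,1],[0,0,0,-0.2,1,0,1],[0,0,0,-0.2,1,0,1]]]}}

```text
time: 31.03
tcp_pos: [448.4, -91.5, 145.0]
tcp_rot: [[0.993, 0.12, 0.001], [0.12, -0.993, -0.0], [0.001, 0.001, -1.0]]
wrist_force: [0.9, -0.0, -0.8]
grip_width: 85.4
```

```bash
python3 - <<'E'
from h import *
d([451,-397,120],1.8)
c=snap('top','t6.png'); crop(c['img'],(200,130,440,310),3,'t6c.png')
E
```

```text
t 31.03 turn u [ 0.01 -0.01  1.02] shift u (after turn) [-0.28 12.22  1.  ] F [ 0.9 -0.  -0.8] w 85.4
```

View pics/t6c.png

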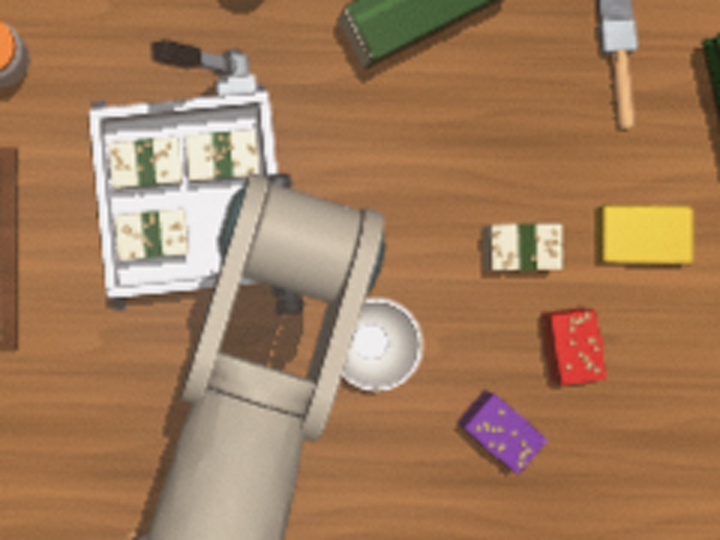

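Three blocks are in. The last one, centred at (527,248) in this crop, has not moved.

Emit:
{"op": "apply_moves", "data": {"plan": [[[0,0,1,0,0,0,1],[0,0,0,-0.1,1,0,1],[0,0,0,-0.1,1,0,1],[0,0,0,-0.08,1,0,1],[0,0,0,0,1,0,1],[0,0,0,0,1,0,1],[0,0,0,0,1,0,1],[0,0,0,0,1,0,1]]]}}

```text
time: 31.75
tcp_pos: [447.4, -266.6, 144.9]
tcp_rot: [[0.999, 0.033, 0.001], [0.033, -0.999, -0.001], [0.001, 0.001, -1.0]]
wrist_force: [0.6, -0.0, 0.3]
grip_width: 85.6
```

Emit:
{"op": "apply_moves", "data": {"plan": [[[0,0,0,0,1,0,1],[0,0,0,0,1,0.2,1],[0,0,0,0,1,0.3,1],[0,0,0,0,1,0.3,1],[0,0,0,0,0.9,0.2,1],[0,0,0,0,0.4,0,1],[0,0,0,0,0,0,1],[0,0,0,0,0,0,1]]]}}

```text
time: 32.42
tcp_pos: [452.0, -397.5, 119.7]
tcp_rot: [[0.999, 0.033, 0.001], [0.033, -0.999, -0.0], [0.001, 0.0, -1.0]]
wrist_force: [0.1, 1.0, -0.4]
grip_width: 85.6
```

```bash
python3 - <<'E'
from h import *
d([451,-397,9],1.8)
c=snap('wrist','w17.png')
E
```

```text
t 32.42 turn u [ 0.   -0.01  0.01] shift u (after turn) [-0.04 -0.02  4.43] F [ 0.1  1.  -0.4] w 85.6
```

View pics/w17.png

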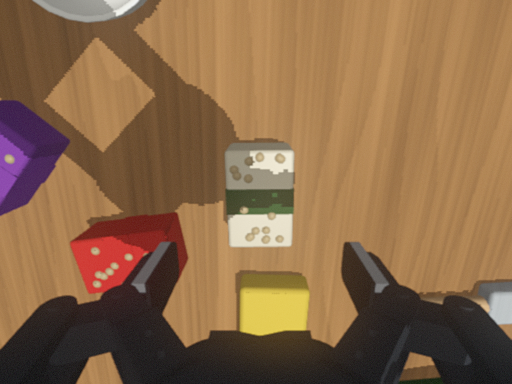

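Emit:
{"op": "apply_moves", "data": {"plan": [[[0,0,0,0,0,0.8,0.75],[0,0,0,0,0,0.9,0.75],[0,0,0,0,0,0.9,0.75],[0,0,0,0,0,0.8,0.75],[0,0,0,0,0,0.7,0.75],[0,0,0,0,0,0.3,0.75],[0,0,0,0,0,0,0.75],[0,0,0,0,0,0,0.75]]]}}

```text
time: 33.13
tcp_pos: [452.3, -397.5, 10.1]
tcp_rot: [[0.999, 0.034, 0.001], [0.034, -0.999, -0.001], [0.001, 0.001, -1.0]]
wrist_force: [-0.3, -0.4, 0.1]
grip_width: 74.6
```

Emit:
{"op": "apply_moves", "data": {"plan": [[[0,0,0,0,0,0,0],[0,0,0,0,0,0,-0.3],[0,0,0,0,0,0,-0.6],[0,0,0,0,0,0,-1],[0,0,0,0,0,0,-1],[0,0,0,0,0,0,-1],[0,0,0,0,0,0,-1],[0,0,0,0,0,0,-1]]]}}

```text
time: 33.8
tcp_pos: [452.7, -398.6, 11.2]
tcp_rot: [[0.999, 0.033, 0.003], [0.033, -0.999, -0.002], [0.002, 0.002, -1.0]]
wrist_force: [-0.7, 1.3, 6.3]
grip_width: 54.2
```

```bash
python3 - <<'E'
from h import *
s=sense();print(s['time'],s['tcp_pos'],s['wrist_force'],s['grip_width'])
c=snap('wrist','w18.png')
crop(c['img'],(190,150,335,240),5,'w18c.png')
for v in (185,190,195): inhand(c,s,(262,v),45)
d(pw(-42,-43,140),6.9)
E
```

```text
33.8 [ 452.66855221 -398.6302058    11.16850891] [-0.6731687   1.31608598  6.27621117] 54.18446081491265
far edge in tool [  0.1 -46.4 -33.9] block centre tool y -3.9
far edge in tool [  0.2 -44.3 -33.9] block centre tool y -1.8
far edge in tool [  0.2 -42.1 -33.9] block centre tool y 0.4
t 33.85 turn u [ 0.03 -0.03 -1.  ] shift u (after turn) [  2.28 -14.12  -5.15] F [0.2 1.1 6.4] w 54.2
```

View pics/w18c.png

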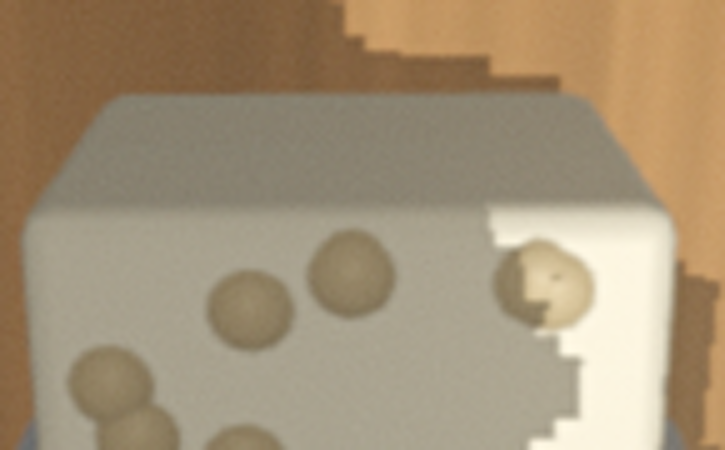

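Emit:
{"op": "apply_moves", "data": {"plan": [[[0,0,0,0,0,-0.4,-1],[0,0,0,0,0,-0.8,-1],[0,0,0,0,0,-1,-1],[0,0,0,0,0,-1,-1],[0,0,-0.5,0,0,-1,-1],[0,0,-0.5,0,0,-1,-1],[0,0,0,0.1,-0.8,0,-1],[0,0,0,0.2,-1,0,-1]]]}}

```text
time: 34.52
tcp_pos: [453.8, -353.6, 141.7]
tcp_rot: [[0.993, 0.118, 0.003], [0.118, -0.993, -0.003], [0.002, 0.003, -1.0]]
wrist_force: [0.6, -0.0, -2.0]
grip_width: 54.3
```

Emit:
{"op": "apply_moves", "data": {"plan": [[[0,0,0,0.25,-1,0,-1],[0,0,0,0.25,-1,0,-1],[0,0,0,0.25,-1,0,-1],[0,0,0,0.25,-1,0,-1],[0,0,0,0.25,-1,0,-1],[0,0,0,0.25,-1,0,-1],[0,0,0,0.25,-1,0,-1],[0,0,0,0.2,-1,0,-1]]]}}

```text
time: 35.18
tcp_pos: [477.9, -146.6, 139.5]
tcp_rot: [[0.993, 0.12, 0.0], [0.12, -0.993, -0.0], [-0.0, 0.0, -1.0]]
wrist_force: [0.2, 0.2, -2.6]
grip_width: 54.4
```

Emit:
{"op": "apply_moves", "data": {"plan": [[[0,0,0,0,-1,0,-1],[0,0,0,0,-1,0,-1],[0,0,0,0,-1,0,-1],[0,0,0,0,-0.8,0,-1],[0,0,0,0,-0.3,0,-1],[0,0,0,0,0,0,-1],[0,0,0,0,0,0,-1],[0,0,0,0,0,0,-1]]]}}

```text
time: 35.85
tcp_pos: [466.0, -47.1, 139.2]
tcp_rot: [[0.993, 0.119, 0.0], [0.119, -0.993, -0.001], [0.0, 0.001, -1.0]]
wrist_force: [1.0, -0.1, -2.6]
grip_width: 54.2
```

```bash
python3 - <<'E'
from h import *
d(pw(-42,-43.5,24),6.9)
c=snap('wrist','w19.png'); crop(c['img'],(40,90,420,330),2,'w19c.png')
s=sense()
for uv in [(198,137),(321,220)]:pass
E
```

```text
t 35.85 turn u [ 0.01 -0.   -0.01] shift u (after turn) [ 0.07 -0.21  4.61] F [ 1.  -0.1 -2.6] w 54.2
```

View pics/w19c.png

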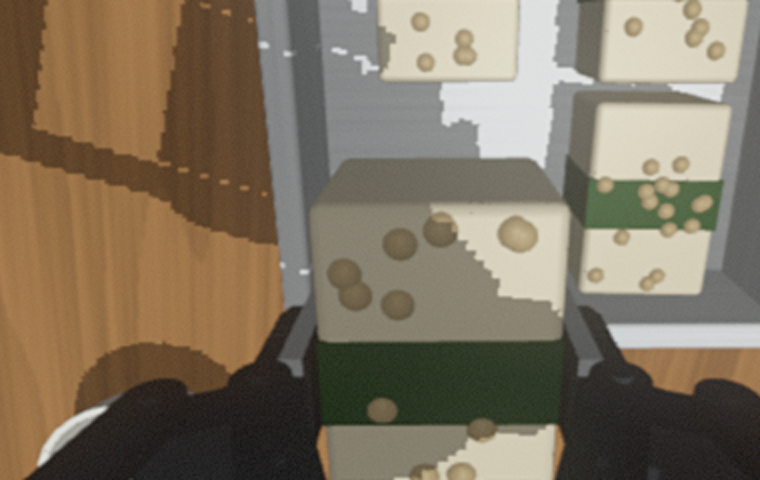

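Emit:
{"op": "apply_moves", "data": {"plan": [[[0,0,0,0.07,-0.2,0.5,-1],[0,0,0,0,0,0.8,-1],[0,0,0,0,0,0.8,-1],[0,0,0,0,0,0.8,-1],[0,0,0,0,0,0.8,-1],[0,0,0,0,0,0.6,-1],[0,0,0,0,0,0.25,-1],[0,0,0,0,0,0,-1]]]}}

```text
time: 36.57
tcp_pos: [466.5, -41.7, 24.6]
tcp_rot: [[0.993, 0.119, -0.002], [0.119, -0.993, 0.0], [-0.002, -0.0, -1.0]]
wrist_force: [-0.4, -0.5, -2.0]
grip_width: 54.3
```

```bash
python3 - <<'E'
from h import *
d(pw(-42,-43.5,23.5),6.9)
c=snap('wrist','w20.png')
E
```

```text
t 36.57 turn u [-0.    0.03 -0.02] shift u (after turn) [0.02 0.   0.04] F [-0.4 -0.5 -2. ] w 54.3
```

View pics/w20.png

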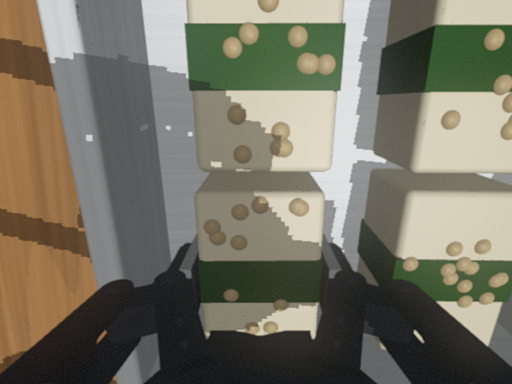

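Emit:
{"op": "apply_moves", "data": {"plan": [[[0,0,0,0,0,0.06,-1],[0,0,0,0,0,0,-1],[0,0,0,0,0,0,0.4],[0,0,0,0,0,0,0.6],[0,0,0,0,0,0,0.6],[0,0,0,0,0,-0.3,0.6],[0,0,0,0,0,-0.8,0.6],[0,0,0,0,0,-1,0.6]]]}}

```text
time: 37.28
tcp_pos: [465.9, -40.8, 76.0]
tcp_rot: [[0.993, 0.12, -0.003], [0.12, -0.993, 0.0], [-0.003, -0.001, -1.0]]
wrist_force: [0.6, 0.3, -0.5]
grip_width: 68.1
```

Emit:
{"op": "apply_moves", "data": {"plan": [[[0,0,0,0,0,-1,0.6],[0,0,0,0,0,-1,0],[0,0,0,0,0,-1,-0.5],[0,0,0,0,0,-1,-1],[0,0,0,0,0,-1,-1],[0,0,0,0,0,-1,-1],[0,0,0,0,0,-1,-1],[0,0,0,-0.5,0.8,0,-1]]]}}

```text
time: 37.95
tcp_pos: [459.0, -60.9, 257.7]
tcp_rot: [[0.992, 0.123, 0.01], [0.123, -0.992, -0.001], [0.01, 0.002, -1.0]]
wrist_force: [1.0, -0.9, 1.0]
grip_width: -0.0
```

Emit:
{"op": "apply_moves", "data": {"plan": [[[0,0,0,-0.5,1,-0.5,-1],[0,0,0,-0.5,1,0,-1],[0,0,0,-0.5,1,0,-1],[0,0,0,-0.5,1,0,-1],[0,0,0,0,1,0,-1],[0,0,0,0,1,0,-1],[0,0,0,0,0,0,-1],[0,0,0,0,0,0,-1]]]}}

```text
time: 38.62
tcp_pos: [425.1, -217.9, 264.2]
tcp_rot: [[0.993, 0.118, 0.0], [0.118, -0.993, 0.0], [0.0, -0.0, -1.0]]
wrist_force: [0.2, -0.5, -0.5]
grip_width: 0.5
```

```bash
python3 - <<'E'
from h import *
s=sense();print(s['tcp_pos'],s['grip_width'])
c=snap('top','t7.png'); crop(c['img'],(210,120,330,250),5,'t7c.png')
c=snap('side','s7.png'); crop(c['img'],(180,140,320,270),5,'s7c.png')
E
```

```text
[ 425.08827373 -217.94082409  264.19266852] 0.4512783218957908
```

View pics/t7c.png

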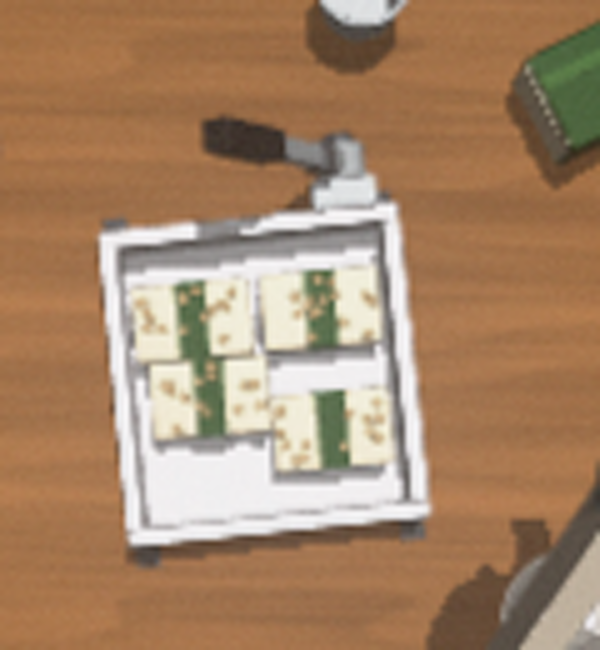

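View pics/s7c.png

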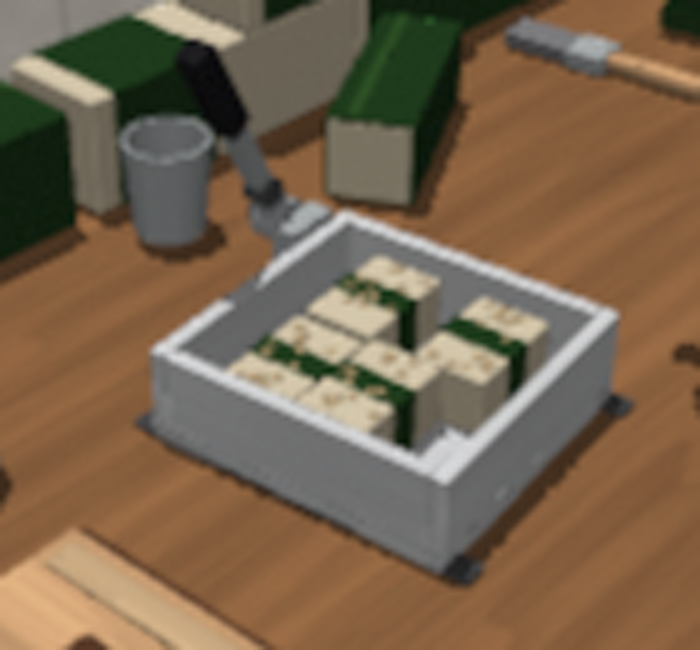

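The fourth block is in. The near left block has shifted about 30 mm toward the far row, as the brief warned could happen. It still lies flat at the same height beside its neighbours and is not on top of any. Now I'll measure the wrench angle.

```bash
cat >> h.py <<'E'
PC=np.array([504.0,7.5])
def wr(s,th,off=0,x=144): # along wrench s, offset to upper side, angle deg
    t=np.radians(th); return pw(x,-70+s*np.cos(t)-off*np.sin(t),70+s*np.sin(t)+off*np.cos(t))
E
python3 - <<'E'
from h import *
ct=camera('top');cs=camera('side')
for th in (56,60,64,68):
  print(th,'top',*[((proj(ct,wr(q,th))-[210,120])*5).round(0) for q in (0,110,185)],'side',*[((proj(cs,wr(q,th))-[180,140])*5).round(0) for q in (0,110,185)])
E
```

```text
56 top [338. 158.] [251. 146.] [184. 136.] side [279. 213.] [221. 134.] [175.  72.]
60 top [338. 158.] [260. 144.] [201. 133.] side [279. 213.] [227. 125.] [186.  56.]
64 top [338. 158.] [270. 142.] [218. 129.] side [279. 213.] [233. 116.] [197.  41.]
68 top [338. 158.] [281. 140.] [237. 126.] side [279. 213.] [239. 108.] [209.  27.]
```

```bash
python3 - <<'E'
from h import *
d(pw(144,-27,211),6.9)
for th in (61,55,50,45,40,35):
  p=wr(150,th,11); print(th,'corner-> tcp press', p.round(1), 'tcp world',(p-np.array([-np.sin(PY),np.cos(PY),0])*11).round(1))
E
```

```text
t 38.82 turn u [ 0.   -0.01  0.01] shift u (after turn) [ 9.96 -7.43  2.13] F [0.2 0.7 0.7] w -0.2
61 corner-> tcp press [647.8  18.  206.5] tcp world [649.1   7.  206.5]
55 corner-> tcp press [646.1  31.8 199.2] tcp world [647.4  20.9 199.2]
50 corner-> tcp press [644.8  42.7 192. ] tcp world [646.1  31.7 192. ]
45 corner-> tcp press [643.6  52.9 183.8] tcp world [644.9  42.  183.8]
40 corner-> tcp press [642.4  62.4 174.8] tcp world [643.7  51.4 174.8]
35 corner-> tcp press [641.4  71.  165. ] tcp world [642.7  60.1 165. ]
```

Emit:
{"op": "apply_moves", "data": {"plan": [[[0,0,0,1,-0.6,0,-1],[0,0,0,1,-0.6,0,-1],[0,0,0,1,-0.6,0,-1],[0,0,0,1,-0.6,0,-1],[0,0,0,1,-0.6,0,-1],[0,0,0,1,-0.6,0,-1],[0,0,0,1,-0.6,0,-1],[0,0,0,1,-0.6,0,-1]]]}}

```text
time: 39.48
tcp_pos: [610.4, -72.0, 264.1]
tcp_rot: [[0.993, 0.121, 0.0], [0.121, -0.993, -0.0], [0.0, 0.0, -1.0]]
wrist_force: [0.5, 0.3, -0.1]
grip_width: 0.1
```

Emit:
{"op": "apply_moves", "data": {"plan": [[[0,0,0,1,-0.6,0,-1],[0,0,0,0.9,-0.6,0,-1],[0,0,0,0,-0.6,0,-1],[0,0,0,0,0,0,-1],[0,0,0,0,0,0,-1],[0,0,0,0,0,0,-1],[0,0,0,0,0,0,-1],[0,0,0,0,0,0,-1]]]}}

```text
time: 40.15
tcp_pos: [650.9, -24.7, 264.6]
tcp_rot: [[0.993, 0.119, 0.001], [0.119, -0.993, -0.0], [0.001, 0.0, -1.0]]
wrist_force: [-1.1, 0.8, -0.3]
grip_width: -0.3
```

```bash
python3 - <<'E'
from h import *
d(pw(144,-27,211),6.9)
c=snap('side','s8.png'); crop(c['img'],(160,60,340,210),4,'s8c.png'); c=snap('wrist','w21.png')
E
```

```text
t 40.15 turn u [ 0.01 -0.01 -0.02] shift u (after turn) [ 0.08 -0.9   2.14] F [-1.1  0.8 -0.3] w -0.3
```

View pics/s8c.png

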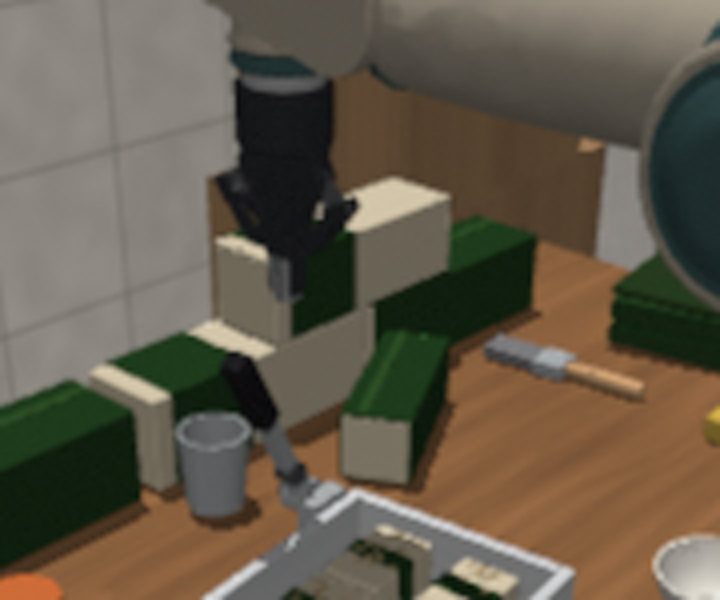

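View pics/w21.png

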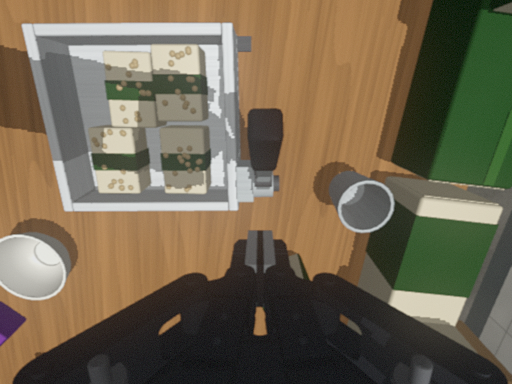

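Emit:
{"op": "apply_moves", "data": {"plan": [[[0,0,0,0.08,0,0.5,-1],[0,0,0,0,0,0.8,-1],[0,0,0,0,0,0.6,-1],[0,0,0,0,0,0.2,-1],[0,0,0,0,-0.4,0,-1],[0,0,0,0,-0.4,0,-1],[0,0,0,0,0,0,-1],[0,0,0,0,0,0,-1]]]}}

```text
time: 40.92
tcp_pos: [651.2, -2.6, 212.9]
tcp_rot: [[0.993, 0.121, 0.002], [0.121, -0.993, -0.0], [0.002, 0.001, -1.0]]
wrist_force: [0.4, 0.2, 0.3]
grip_width: 0.1
```

```bash
python3 - <<'E'
from h import *
d(pw(144,-17,207),6.9)
c=snap('side','s9.png'); crop(c['img'],(180,90,320,210),5,'s9c.png')
E
```

```text
t 40.92 turn u [ 0.01 -0.03  0.02] shift u (after turn) [-0.04 -0.43  0.23] F [0.4 0.2 0.3] w 0.1
```

View pics/s9c.png

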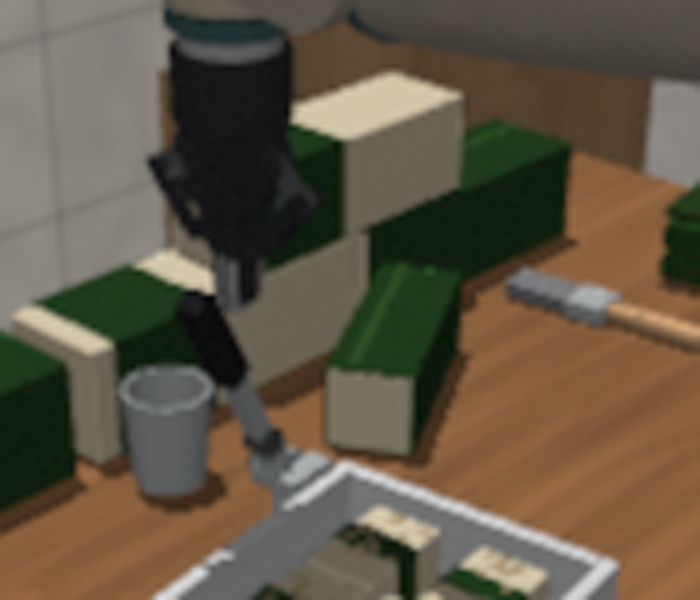

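Emit:
{"op": "apply_moves", "data": {"plan": [[[0,0,0,0,-0.2,0.3,-1],[0,0,0,0,-0.2,0.05,-1],[0,0,0,0,-0.28,0.15,-1],[0,0,0,0,-0.28,0.15,-1],[0,0,0,0,-0.22,0.15,-1],[0,0,0,0,-0.22,0.15,-1],[0,0,0,0,-0.2,0.17,-1],[0,0,0,0,0,0,-1]]]}}

```text
time: 41.63
tcp_pos: [645.8, 37.3, 182.6]
tcp_rot: [[0.993, 0.121, -0.001], [0.121, -0.993, 0.001], [-0.001, -0.001, -1.0]]
wrist_force: [-0.3, 0.3, 1.2]
grip_width: 0.2
```

```bash
python3 - <<'E'
from h import *
s=sense();d(pw(144,-17,207),6.9); print(s['tcp_pos'],s['torque'])
c=snap('side','s10.png'); crop(c['img'],(180,90,320,210),5,'s10c.png')
E
```

```text
t 41.63 turn u [-0.01  0.01  0.01] shift u (after turn) [-0.01  1.18 -0.97] F [-0.3  0.3  1.2] w 0.2
[645.78289247  37.30608272 182.62663481] [-0.01224626 -0.06531753 -0.00805158]
```

View pics/s10c.png

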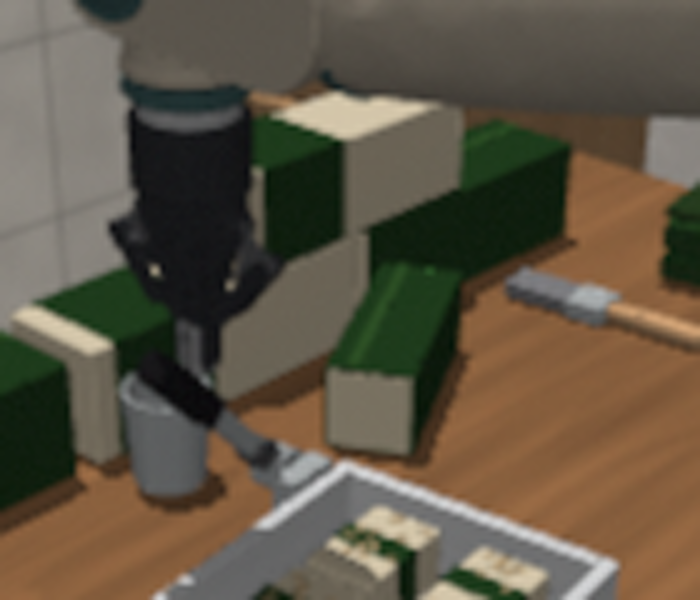

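Emit:
{"op": "apply_moves", "data": {"plan": [[[0,0,0,0,-0.3,0.28,-1],[0,0,0,0,-0.3,0.28,-1],[0,0,0,0,-0.25,0.28,-1],[0,0,0,0,-0.1,0.2,-1],[0,0,0,0,-0.1,0.2,-1],[0,0,0,0,-0.1,0.2,-1],[0,0,0,0,-0.1,0.2,-1],[0,0,0,0,0,0,-1]]]}}

```text
time: 42.35
tcp_pos: [643.2, 69.1, 145.7]
tcp_rot: [[0.993, 0.121, 0.005], [0.121, -0.993, 0.003], [0.005, -0.002, -1.0]]
wrist_force: [-2.5, 0.9, 14.9]
grip_width: 0.1
```

```bash
python3 - <<'E'
from h import *
s=sense();print(s['tcp_pos'],s['wrist_force'],s['torque'])
c=snap('side','s11.png'); crop(c['img'],(180,90,320,210),5,'s11c.png')
E
```

```text
[643.19717188  69.06125624 145.66832705] [-2.52145762  0.88189682 14.86183911] [0.25269545 0.48483412 0.03001099]
```

View pics/s11c.png

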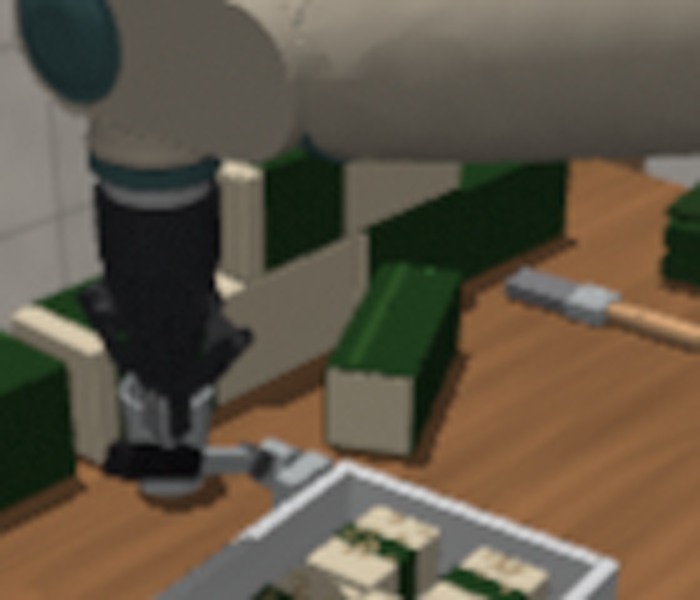

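Emit:
{"op": "apply_moves", "data": {"plan": [[[0,0,0,0,-0.06,0.15,-1],[0,0,0,0,-0.06,0.15,-1],[0,0,0,0,-0.05,0.15,-1],[0,0,0,0,-0.05,0.15,-1],[0,0,0,0,-0.03,0.12,-1],[0,0,0,0,0,0,-1],[0,0,0,0,0,0,-1],[0,0,0,0,0,0,-1]]]}}

```text
time: 43.07
tcp_pos: [642.6, 76.0, 128.0]
tcp_rot: [[0.993, 0.122, 0.005], [0.122, -0.993, 0.004], [0.006, -0.004, -1.0]]
wrist_force: [-2.4, 5.5, 16.0]
grip_width: 0.2
```

```bash
python3 - <<'E'
from h import *
s=sense();print(s['tcp_pos'],s['wrist_force'],s['torque'])
c=snap('side','s12.png'); crop(c['img'],(180,90,320,210),5,'s12c.png')
j=wr(35,35)
for a in (5,10,15,20,25): 
  t=np.radians(a); q=pw(144,0,0); 
  yj=-70+35*np.cos(np.radians(35)); zj=70+35*np.sin(np.radians(35))
  print(a,[((proj(c,pw(144,yj+q*np.cos(t),zj+q*np.sin(t)))-[180,90])*5).round(0) for q in (0,75,150)])
E
```

```text
[642.61264494  76.0128406  127.97758739] [-2.40530946  5.51128665 16.03126124] [ 1.07996662e+00  5.45014194e-01 -6.64116969e-04]
5 [array([254., 455.]), array([184., 494.]), array([107., 536.])]
10 [array([254., 455.]), array([184., 485.]), array([107., 518.])]
15 [array([254., 455.]), array([185., 476.]), array([109., 499.])]
20 [array([254., 455.]), array([187., 467.]), array([112., 479.])]
25 [array([254., 455.]), array([189., 457.]), array([116., 459.])]
```

View pics/s12c.png

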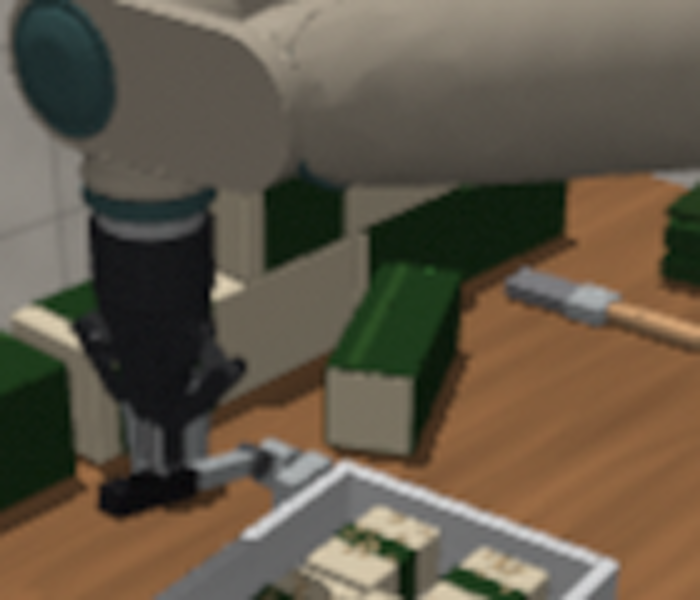

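The handle has clearly folded. Its end is at about (107,497) in the crop, which matches roughly 16° above level against 35° at tight. I'll retract and check.

Emit:
{"op": "apply_moves", "data": {"plan": [[[0,0,0,0,0,-0.5,-1],[0,0,0,0,0,-1,-1],[0,0,0,0,0,-1,-1],[0,0,0,0,0,-1,-1],[0,0,0,0,0,-1,-1],[0,0,0,0,0,-0.5,-1],[0,0,0,-0.8,-0.5,0,-1],[0,0,0,-0.8,-0.5,0,-1]]]}}

```text
time: 43.78
tcp_pos: [598.7, 93.5, 248.5]
tcp_rot: [[0.993, 0.119, -0.001], [0.119, -0.993, 0.0], [-0.001, -0.0, -1.0]]
wrist_force: [0.2, 0.7, 0.6]
grip_width: -0.5
```

Emit:
{"op": "apply_moves", "data": {"plan": [[[0,0,0,-0.8,-0.5,0,-0.5],[0,0,0,-1,-0.5,0,0],[0,0,0,-1,-0.5,0,0],[0,0,0,-1,-0.5,0,0],[0,0,0,-1,0,0,0],[0,0,0,-0.5,0,0,0],[0,0,0,0,0,0,0],[0,0,0,0,0,0,0]]]}}

```text
time: 44.45
tcp_pos: [461.1, 127.3, 248.8]
tcp_rot: [[0.993, 0.12, -0.0], [0.12, -0.993, 0.0], [-0.0, -0.0, -1.0]]
wrist_force: [0.4, 0.8, -0.3]
grip_width: 42.9
```

```bash
python3 - <<'E'
from h import *
s=sense();print(s['time'],s['tcp_pos'])
snap('wrist','w22.png')
c=snap('top','t8.png')
crop(c['img'],(120,120,320,270),4,'t8c.png')
c=snap('side','s13.png'); crop(c['img'],(160,120,340,260),4,'s13c.png')
E
```

```text
44.45 [461.10302368 127.27564973 248.84900069]
```

View pics/t8c.png

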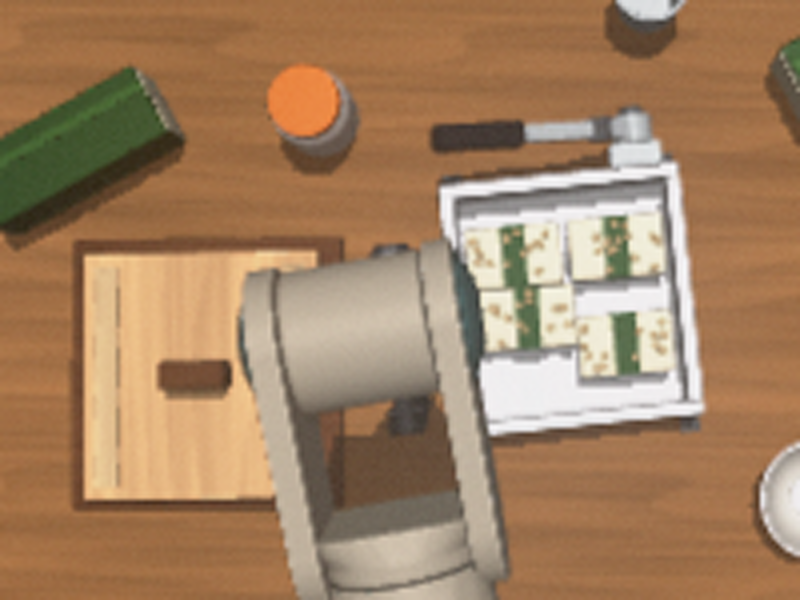

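View pics/s13c.png

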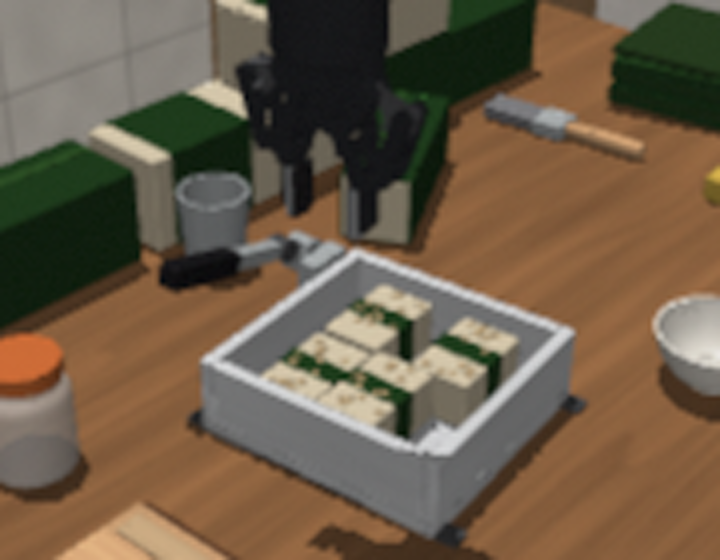

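View pics/w22.png

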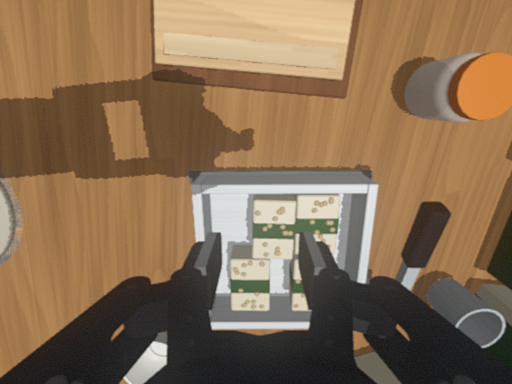

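The wrench shows a kink at its joint, and all four blocks are flat in the press. Next I fetch the lid, gripping it at the pose where I released it.

```bash
python3 - <<'E'
from h import *
d([431.2,340.6,140],1.9)
E
```

```text
t 44.6 turn u [0.   0.01 0.99] shift u (after turn) [-0.94 -8.58  4.35] F [ 0.4 -0.4  0.7] w 42.8
```

Emit:
{"op": "apply_moves", "data": {"plan": [[[0,0,0.99,0,0,0,0.6],[0,0,0,-0.2,-1,0,0.6],[0,0,0,-0.2,-1,0,0.6],[0,0,0,-0.2,-1,0,0.6],[0,0,0,-0.2,-1,0,0.6],[0,0,0,-0.14,-1,0,0.6],[0,0,0,0,-1,0.4,0.6],[0,0,0,0,-1,0.5,0.6]]]}}

```text
time: 45.27
tcp_pos: [432.6, 302.8, 227.0]
tcp_rot: [[0.999, 0.034, 0.002], [0.034, -0.999, 0.001], [0.002, -0.001, -1.0]]
wrist_force: [1.0, 0.8, 0.3]
grip_width: 68.0
```

Emit:
{"op": "apply_moves", "data": {"plan": [[[0,0,0,0,-1,0.7,0.6],[0,0,0,0,-0.58,0.8,0.6],[0,0,0,0,0,0.9,0.6],[0,0,0,0,0,0.9,0.6],[0,0,0,0,0,0.15,0.6],[0,0,0,0,0,0,0.6],[0,0,0,0,0,0,0.6],[0,0,0,0,0,0,0.6]]]}}

```text
time: 45.93
tcp_pos: [431.5, 341.0, 142.4]
tcp_rot: [[0.999, 0.033, 0.002], [0.033, -0.999, 0.002], [0.002, -0.001, -1.0]]
wrist_force: [-1.0, -0.8, -0.2]
grip_width: 68.2
```

```bash
python3 - <<'E'
from h import *
d([431.2,340.6,41.5],1.9)
snap('wrist','w23.png')
E
```

```text
t 45.93 turn u [-0.02 -0.03  0.  ] shift u (after turn) [-0.01  0.01  4.03] F [-1.  -0.8 -0.2] w 68.2
```

View pics/w23.png

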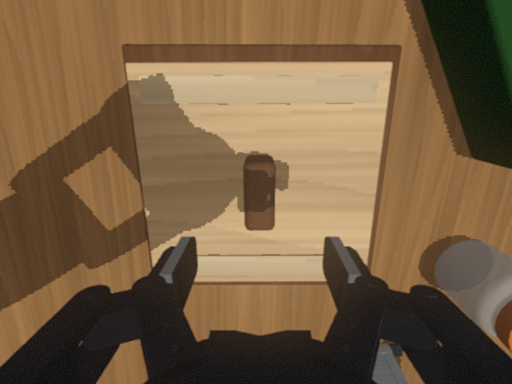

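Emit:
{"op": "apply_moves", "data": {"plan": [[[0,0,0,0,0,0.7,0.6],[0,0,0,0,0,0.8,0.6],[0,0,0,0,0,0.8,0.6],[0,0,0,0,0,0.8,0.6],[0,0,0,0,0,0.6,0.6],[0,0,0,0,0,0.3,0.6],[0,0,0,0,0,0,0.6],[0,0,0,0,0,0,0.6]]], "grip_force": 60}}

```text
time: 46.65
tcp_pos: [431.1, 340.9, 41.6]
tcp_rot: [[0.999, 0.034, 0.001], [0.034, -0.999, 0.001], [0.001, -0.001, -1.0]]
wrist_force: [0.1, -0.7, 0.2]
grip_width: 68.3
```

Emit:
{"op": "apply_moves", "data": {"plan": [[[0,0,0,0,0,0,0],[0,0,0,0,0,0,-0.3],[0,0,0,0,0,0,-0.6],[0,0,0,0,0,0,-1],[0,0,0,0,0,0,-1],[0,0,0,0,0,0,-1],[0,0,0,0,0,0,-1],[0,0,0,0,0,0,-1]]]}}

```text
time: 47.32
tcp_pos: [431.2, 341.0, 41.6]
tcp_rot: [[0.999, 0.034, 0.002], [0.034, -0.999, 0.001], [0.002, -0.001, -1.0]]
wrist_force: [0.4, -0.3, 5.8]
grip_width: 25.3
```

Emit:
{"op": "apply_moves", "data": {"plan": [[[0,0,0,0,0,-0.3,-1],[0,0,0,0,0,-0.8,-1],[0,0,0,0,0,-1,-1],[0,0,0,0,0,-1,-1],[0,0,0,0,0,-1,-1],[0,0,0,0,0,-1,-1],[0,0,0,0,0,-1,-1],[0,0,0,0,0,-0.4,-1]]]}}

```text
time: 47.98
tcp_pos: [431.0, 341.0, 206.4]
tcp_rot: [[0.999, 0.034, 0.003], [0.034, -0.999, 0.002], [0.003, -0.002, -1.0]]
wrist_force: [0.6, 0.2, -3.2]
grip_width: 25.0
```

```bash
python3 - <<'E'
from h import *
d([504.2,2.9,150],6.9)
snap('wrist','w24.png')
E
```

```text
t 47.98 turn u [-0.02 -0.04 -0.99] shift u (after turn) [ 1.28 13.78  2.26] F [ 0.6  0.2 -3.2] w 25.0
```

View pics/w24.png

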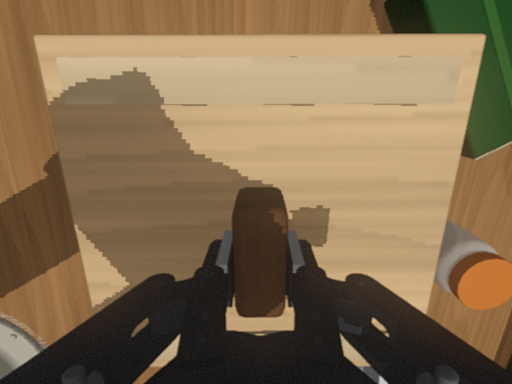

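Emit:
{"op": "apply_moves", "data": {"plan": [[[0,0,-0.99,0,0,0,-1],[0,0,0,0.1,0.8,0,-1],[0,0,0,0.2,1,0,-1],[0,0,0,0.2,1,0,-1],[0,0,0,0.2,1,0,-1],[0,0,0,0.2,1,0,-1],[0,0,0,0.2,1,0,-1],[0,0,0,0.18,1,0,-1]]]}}

```text
time: 48.7
tcp_pos: [482.1, 174.3, 200.7]
tcp_rot: [[0.993, 0.12, -0.004], [0.12, -0.993, -0.001], [-0.004, 0.001, -1.0]]
wrist_force: [-0.5, -0.4, -3.0]
grip_width: 25.1
```

Emit:
{"op": "apply_moves", "data": {"plan": [[[0,0,0,0,1,0,-1],[0,0,0,0,1,0,-1],[0,0,0,0,1,0,-1],[0,0,0,0,1,0,-1],[0,0,0,0,1,0,-1],[0,0,0,0,1,0,-1],[0,0,0,0,0.7,0,-1],[0,0,0,0,0.3,0,-1]]]}}

```text
time: 49.37
tcp_pos: [503.0, -0.1, 200.8]
tcp_rot: [[0.993, 0.118, -0.004], [0.118, -0.993, -0.0], [-0.004, 0.0, -1.0]]
wrist_force: [0.3, 0.4, -4.0]
grip_width: 25.4
```

Emit:
{"op": "apply_moves", "data": {"plan": [[[0,0,0,0,0,0.5,-1],[0,0,0,0,0,0.8,-1],[0,0,0,0,0,0.8,-1],[0,0,0,0,0,0.6,-1],[0,0,0,0,0,0.3,-1],[0,0,0,0,0,0,-1],[0,0,0,0,0,0,-1],[0,0,0,0,0,0,-1]]]}}

```text
time: 50.03
tcp_pos: [504.2, 2.3, 128.9]
tcp_rot: [[0.993, 0.12, 0.002], [0.12, -0.993, -0.0], [0.002, 0.0, -1.0]]
wrist_force: [0.4, 0.2, -2.4]
grip_width: 25.3
```

```bash
python3 - <<'E'
from h import *
d([504.2,2.9,95],6.9)
snap('wrist','w25.png')
c=snap('side','s14.png'); crop(c['img'],(160,120,340,260),4,'s14c.png')
E
```

```text
t 50.03 turn u [ 0.   -0.02  0.  ] shift u (after turn) [ 0.   -0.02  1.36] F [ 0.4  0.2 -2.4] w 25.3
```

View pics/s14c.png

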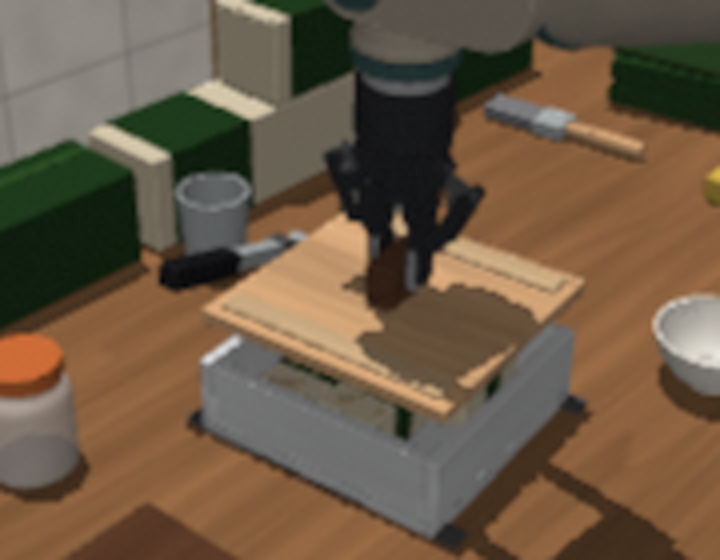

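View pics/w25.png

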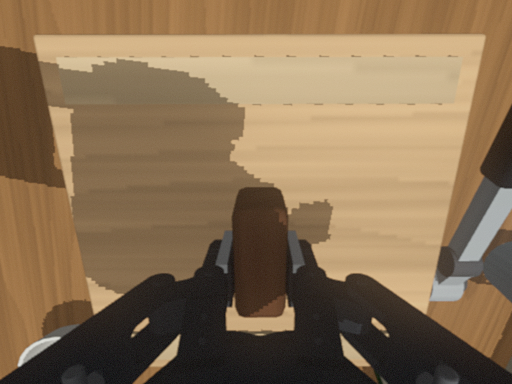

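The lid is aligned above the box, so I'll lower it gently.

Emit:
{"op": "apply_moves", "data": {"plan": [[[0,0,0,0,0,0.3,-1],[0,0,0,0,0,0.4,-1],[0,0,0,0,0,0.3,-1],[0,0,0,0,0,0.2,-1],[0,0,0,0,0,0.1,-1],[0,0,0,0,0,0.06,-1],[0,0,0,0,0,0,-1],[0,0,0,0,0,0,-1]]]}}

```text
time: 50.8
tcp_pos: [503.9, 1.9, 94.2]
tcp_rot: [[0.993, 0.12, 0.001], [0.12, -0.993, -0.0], [0.001, 0.0, -1.0]]
wrist_force: [0.6, -0.1, -3.8]
grip_width: 25.5
```

```bash
python3 - <<'E'
from h import *
d([504.2,2.9,93.5],6.9)
snap('wrist','w26.png')
c=snap('side','s15.png'); crop(c['img'],(160,120,340,260),4,'s15c.png')
E
```

```text
t 50.8 turn u [ 0.   -0.01 -0.  ] shift u (after turn) [ 0.02 -0.04  0.03] F [ 0.6 -0.1 -3.8] w 25.5
```

View pics/s15c.png

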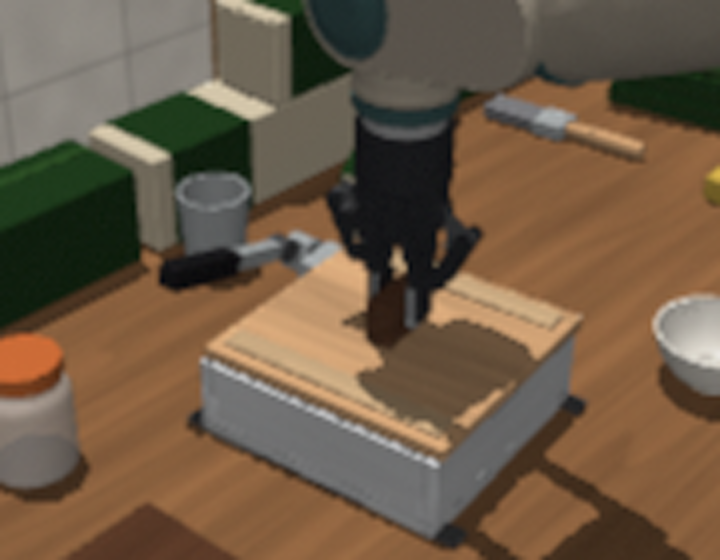

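View pics/w26.png

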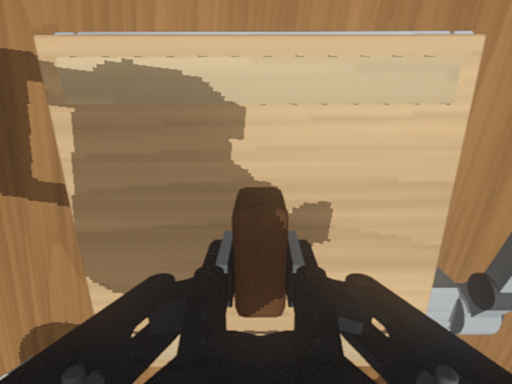

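Emit:
{"op": "apply_moves", "data": {"plan": [[[0,0,0,0,-0.05,0.03,-1],[0,0,0,0,0,0.03,-1],[0,0,0,0,0,0,-1],[0,0,0,0,0,0,-0.2],[0,0,0,0,0,0,0.2],[0,0,0,0,0,0,0.4],[0,0,0,0,0,0,0.4],[0,0,0,0,0,0,0.4]]]}}

```text
time: 51.57
tcp_pos: [503.6, 3.2, 92.5]
tcp_rot: [[0.993, 0.12, 0.0], [0.12, -0.993, -0.0], [0.0, 0.0, -1.0]]
wrist_force: [-0.5, -0.4, -0.9]
grip_width: 59.8
```

Emit:
{"op": "apply_moves", "data": {"plan": [[[0,0,0,0,0,-0.3,0.4],[0,0,0,0,0,-0.8,0.4],[0,0,0,0,0,-1,0.4],[0,0,0,0,0,-1,0.4],[0,0,0,0,0,-1,0.4],[0,0,0,0,0,-1,0.4],[0,0,0,-0.3,1,0,0.4],[0,0,0,-0.3,1,0,0.4]]]}}

```text
time: 52.23
tcp_pos: [495.4, -48.2, 222.8]
tcp_rot: [[0.992, 0.123, 0.005], [0.123, -0.992, -0.001], [0.004, 0.001, -1.0]]
wrist_force: [-0.3, -0.3, -0.1]
grip_width: 59.7
```

Emit:
{"op": "apply_moves", "data": {"plan": [[[0,0,0,-0.5,1,0,0.4],[0,0,0,-0.5,1,0,0.4],[0,0,0,-0.5,1,0,0.4],[0,0,0,-0.5,1,0,0.4],[0,0,0,0,1,0,0.4],[0,0,0,0,1,0,0.4],[0,0,0,0,1,0,0.4],[0,0,0,0,0,0,0.4]]]}}

```text
time: 52.9
tcp_pos: [465.7, -231.4, 220.3]
tcp_rot: [[0.993, 0.116, 0.0], [0.116, -0.993, -0.001], [-0.0, 0.001, -1.0]]
wrist_force: [0.7, -0.0, -0.3]
grip_width: 59.8
```

```bash
python3 - <<'E'
from h import *
s=sense();print(s['time'],s['tcp_pos'])
c=snap('top','t9.png'); crop(c['img'],(215,130,315,240),6,'t9c.png')
c=snap('side','s16.png'); crop(c['img'],(180,160,320,270),5,'s16c.png')
E
```

```text
52.9 [ 465.73983639 -231.42968965  220.28741073]
```

View pics/t9c.png

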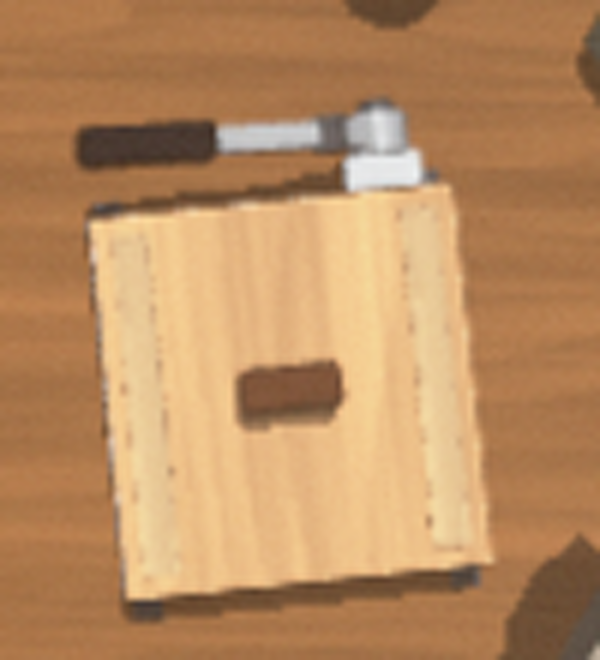

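View pics/s16c.png

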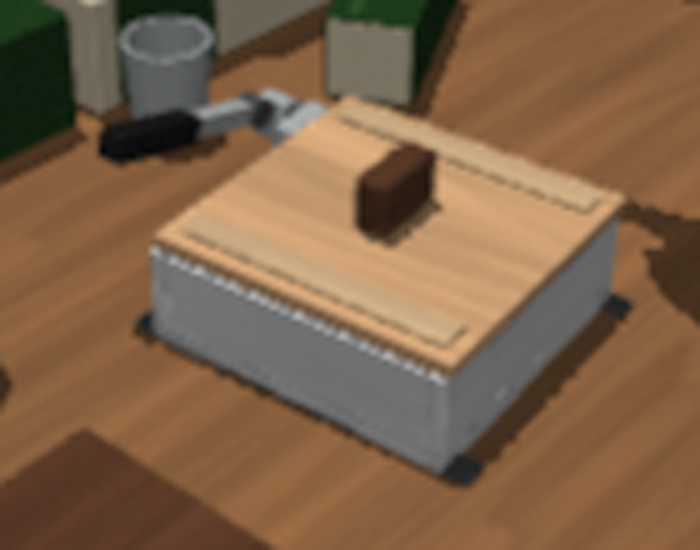

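View pics/t9.png

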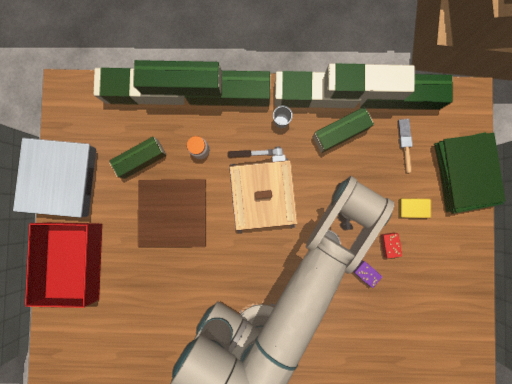

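```bash
python3 - <<'E'
from h import *
c=camera('side')
yj=-70+35*np.cos(np.radians(35)); zj=70+35*np.sin(np.radians(35))
for a in (10,15,20,25,30,35):
  t=np.radians(a); print(a,[((proj(c,pw(144,yj+q*np.cos(t),zj+q*np.sin(t)))-[180,160])*5).round(0).tolist() for q in (0,75,150)])
E
```

```text
10 [[254.0, 105.0], [184.0, 135.0], [107.0, 168.0]]
15 [[254.0, 105.0], [185.0, 126.0], [109.0, 149.0]]
20 [[254.0, 105.0], [187.0, 117.0], [112.0, 129.0]]
25 [[254.0, 105.0], [189.0, 107.0], [116.0, 109.0]]
30 [[254.0, 105.0], [191.0, 98.0], [121.0, 89.0]]
35 [[254.0, 105.0], [194.0, 88.0], [128.0, 69.0]]
```

The handle end is at about (103,143), which gives roughly 16° and a fold of about 0.33 rad, so it is tripped. The lid corners match the starting picture to within 1–2 mm.

```bash
python3 - <<'E'
from h import *
print(ticket.sign_off(), sense()['time'])
E
```

```text
the job is handed in; nothing more can be done
the job is handed in; nothing more can be done
```

I did every step in the order asked and handed the job in at about 53 s. I moved the lid to the cutting board, put all four pale blocks flat in the press, and turned the wrench until the handle folded. Then I put the lid back on.

**Last checks:**
- **Lid:** its corners in the top picture match the starting picture to 1–2 mm, and in the side view it sits level on the rim.
- **Wrench:** the handle is about 16° above level, against 35° when the bolt comes tight. That is a fold of about 0.33 rad, well over the 0.15 needed.
- **Blocks:** I last saw them just before the lid went on, all at the same height with none on top of another. One had shifted about 30 mm inside the press after I placed it. It still lay flat, close against its neighbour, so I left it there.
- **Bystanders:** the jar, cup and wrapped logs look unmoved. The red and purple blocks were not touched.

**One disagreement:** the wrist and top cameras differed by 4–6 mm on where the lid and blocks were. I used values between the two, and the grips and fits worked.

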